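# Weigh a tin of wood finish on a sprung hand scale

### The arm

A 7-joint arm with a two-finger parallel gripper is mounted at the origin on the work surface. World frame = base frame: x ahead of the robot, y to its left, z up, the work surface at z = 0. Lengths are in m, angles in rad, forces in N, time in s.
With the tool pointing down it reaches from about 0.35 to 0.9 m from the base axis. Payload 7.2 kg.
Tool frame: the origin (TCP) lies at the very end of the fingers, on their centre line; the grasp point (between the pads) lies 19 mm behind it; z points along the fingers, y is the direction in which the jaws open and shut (so a half turn about z gives the same grasp; the last joint's range is limited). The gripper opens to 85 mm and grips with 20 to 120 N. Pads are 22 mm wide; open, the fingers measure 114 mm over their backs; the gripper's body (76 mm by 85 mm) begins 54 mm behind the grasp point. The pads swing forward as they close: fully open they stand 13 mm farther back than shut.
Start: joints at [1.132, 0.411, -0.013, 1.596, 0.006, 1.134, -0.082], TCP at [0.226, -0.583, 0.231] pointing down, gripper open.
Joint ranges: [-2.95, 2.95], [-0.29, 1.99], [-1.47, 1.44], [0.14, 2.54], [-1.03, 4.17], [0.13, 1.85], [-2.86, 2.86]. Speed limits (rad/s): [2.39, 2.39, 3.01, 3.01, 3.14, 3.14, 3.14].

### API

Orientations are given as a 3x3 rotation matrix whose columns are the frame's x, y, z axes.
In Python, from station import ctrl, optics, finder gives the robot as it stands.
- The arm moves only by the shell command python3 -m jog 'ROWS' [FORCE]. ROWS is JSON, a list of rows, each an object with "xyz": the shift along the tool's x, y, z scaled (see below), a list of three; "delta_rot": the turn, a rotation vector about the tool's x, y, z scaled (see below), a list of three; "gripper": the opening in per cent of the stroke, from 0 (shut) to 100 (fully open). A call has 1 to 5 rows; each row is the pose to reach, as a shift and turn from the pose commanded when the call began, along the tool's axes at that moment; what a row does not reach only later rows make up. The controller multiplies each number of a shift by 0.6 m and each number of a turn by 30 degrees. A row lasts 1/8 s, in which the tool goes at most 62.5 mm and 10.7 degrees, less where a joint would pass 70% of its speed; a pose out of reach is approached as far as the arm can. A call with a number of a shift or a turn outside -1 to 1 is refused whole. A call with a gripper value outside its range is refused whole. The fingers move at their own pace and stop on an object; FORCE is the grip in N (left out, the last holds). Time passes only in rows, so rows that repeat a pose let the fingers close. It gives the time, the measured TCP pose, the force and the opening at its end, in the units of the state.
- ctrl.state(): the state, without advancing time (a new reading comes with each control period).
- optics.camera(name): name is "scene" or "top" or "wrist"; returns the picture (480x640x3 uint8, red, green, blue); there is no depth.
- optics.get_calibration(name): a dict with "mtx" (3x3 intrinsics, pixels), "eye" and "orientation" of the camera in the world; the wrist camera has in their place "hand_eye" (4x4, takes a point from camera to tool coordinates, whose origin is the TCP and whose axes are the flange's). Camera axes: x right, y down, z forward; pixel columns grow to the right and rows downward; lengths in m; the calibration is good to about 2 mm. A picture is of the moment at which its call begins: read the wrist's pose just before it. get_calibration takes no time and is no camera call.
- ctrl.job_done(): hands the job in, once; it reports no verdict.
Trained networks look in the newest picture that a camera, given by its name, has taken for a name from the list of things; names that differ only in an ending like _2 or _b are one class to them, and where a whole thing is asked for, a point or a joint stands for the part that bears it (a point fixed in the world has none). Each returns a list of dicts, best first, with "conf" (0 to 1); they miss things now and then, are a little off and sometimes report something else, mostly with a low value. They report only what shows in the picture. A call takes as long as a camera call. They do not tell look-alikes from the thing itself.
- finder.find_in(thing, camera): "bbox" ([left, top, right, bottom] in pixels, round what is visible of it).
The state is a dict: "time": time; "joint_pos": joint angles; "qd": joint speeds; "joint_torque": joint torques, N m; "tcp_pos": TCP position; "eef_rot": TCP orientation; "ft_force": force on the tool from outside, world axes, zero at the start; "moment": the same for the moment, N m; "opening": finger opening in m.
Only numpy, scipy, OpenCV 4.12 (cv2) and the standard library are available. Lean on these libraries where they do the work, as an engineer would, in place of code of your own. Each camera call takes 0.05 s, during which the arm holds its last target.

### The job

Weigh the small tin of wood finish to see how much is left: take the sprung hand scale from its prongs, catch its hook under the tin's wire handle, lift until the tin hangs a few centimetres clear of the bench, and hold it still for a couple of seconds so the pointer can be read. Then set the tin gently back down, upright and about where it stood, unhook it and hang the scale back on its prongs. Keep the tin upright throughout and leave the other things on the bench where they are.

Things in the scene. Friction and masses are not known exactly. Their poses are not given: they have to be found in the camera images.
- scale_grip (a point): Middle of the hand scale's black cross handle: a bar 104 mm long (y), 18 mm thick (x), 24 mm high, about 190 mm above the bench at the start. Pinch it across x at its middle, from above. Under it a neck, 12 mm thick in x, 22 mm in y. Scale weighs 0.15 kg and hangs upright: z up, x level, pointing the way the open hook tip points (away from the robot at the start).
- case_end (a point): Middle of the underside of the scale's flat green case with white faces, 105 mm straight below scale_grip. The case is 16 mm thick (x), 38 mm wide (y) and 78 mm high. The hook's straight shank (6 mm wire) comes out here and runs down to 120 mm below scale_grip. Axes as scale_grip.
- hook_seat (a point): Lowest inside point of the steel wire hook, 160 mm straight below scale_grip when unloaded; a hanging wire settles here. 6 mm wire in the scale's x-z plane: from the shank it bows out 21 mm to -x, round to its underside 166 mm below scale_grip, then up on the +x side to the tip. Axes as scale_grip.
- hook_tip (a point): Top of the hook's open tip: 26 mm to +x of the shank's axis and 135 mm below scale_grip when unloaded. The mouth opens to +x, 30 mm high between tip and case: a wire brought in over the tip to within 20 mm of the shank falls into the seat as the scale rises.
- rack_rest (a point): Midway between the two prongs of the fixed tool holder, level with their tops, 178 mm above the bench, right under the hanging handle. Prongs: 8 mm steel rods along the holder's x, at y = +-35 mm, under the handle bar, ending 25 mm forward (-x) of here in tips turned up 12 mm. To free the scale lift it 15 mm or more, then draw it 60 mm or more to -x (towards the robot). Axes: z up, x as the hanging scale.
- tin_mid (a point): Middle of the tin to be weighed, half-way up: round metal tin with blue band and white stripe, 76 mm diameter, 58 mm high over its lid, standing on the bench (this point 29 mm above it). z up, y along the wire handle. Weighs 0.19 to 0.45 kg.
- bail_top (a point): Middle of the top of the tin's stiff wire handle, which is fixed upright to the tin: 5 mm wire arched in the tin's y-z plane, 81 mm wide at the tin, peak centre line 118 mm above the bench (60 mm above the lid), sloping down to 112 mm at 16 mm either side. The way under it runs along the tin's x, from either side. Axes as tin_mid.
- spring (a joint): How far the hook is drawn out of the case (m): 0 unloaded, at most 0.05. It gives from the first newton, 120 N/m, lightly damped. The red pointer on the white faces moves with it. The tin's weight draws it out 15 to 37 mm.
- red_cup: Red silicone cup, 76 mm wide, 72 mm high, loose; origin under its centre. Leave alone.
- block_a: Pale wooden block 75 x 45 x 32 mm, loose; origin under its centre. Leave alone.
- block_b: Brown wooden block 60 x 60 x 26 mm, loose; origin under its centre. Leave alone.
- glue: Yellow glue bottle, 54 mm wide, 150 mm high, orange cap, loose; origin under its centre. Leave alone.
- screwdriver: Screwdriver, 200 mm long, lying, loose. Leave alone.
- try_square: Small carpenter's try square, 120 mm stock, 150 mm blade, lying, loose. Leave alone.
- rack_back (a point): Midway between the tops of the holder's two uprights, where the prongs bend back and down: 90 mm behind (+x of) rack_rest, 178 mm above the bench, the highest part there. Uprights are the same 8 mm rods, at y = +-35 mm, open between. They stand on a foot plate 130 x 100 mm, 8 mm thick, which lies on the bench from under the scale to 35 mm behind the uprights.
There are look-alikes about, which are no part of the job. Of the things like the part that bears scale_grip, leave any that is orange or purple; of the rest the smaller one is meant.

How it is judged:
By the outcome, as a careful person would: the job done as asked, in the order asked, and still so for the second after the job is handed in, with the robot touching nothing.
It also fails if it takes over 64 s, if anything falls off the work surface, if the arm or the gripper's body presses on something with over 40 N, if the wrist force passes 120 N, or if a joint passes its speed limit or range.

## Working session

There is one attempt and no reset: what is moved stays moved. The work goes in short steps, Python scripts to look and compute and a shell command to move; the robot and the scene stay as the last step left them, time stands still between calls to the robot, and variables do not carry over. Pictures are saved under pics/ and viewed, and the job is handed in when it is done.

```bash
ls; mkdir -p pics; python3 - <<'E'
from station import ctrl, optics, finder
import cv2
s=ctrl.state()
for k,v in s.items(): print(k,v)
for n in("scene","top","wrist"):
    im=optics.camera(n); cv2.imwrite(f"pics/{n}0.png",im[:,:,::-1]); print(n,optics.get_calibration(n))
E
```

```text
pics
time 0.0
joint_pos [ 1.13179909  0.41192146 -0.01275502  1.59703826  0.0056298   1.13426911
 -0.08221433]
qd [ 4.35829619e-05 -9.23334990e-05  5.06934653e-04  8.12065443e-05
 -6.33978894e-04 -1.21373017e-03 -6.92009536e-04]
joint_torque [-6.06911658e-05 -6.00629926e+01  6.81730863e-01 -2.99417228e+01
  1.36864107e-02  1.07295878e-02 -2.34550896e-06]
tcp_pos [ 0.22627587 -0.58208234  0.23044177]
eef_rot [[ 9.32016131e-01  3.62416131e-01 -6.92766804e-04]
 [ 3.62416773e-01 -9.32015022e-01  1.44252543e-03]
 [-1.22874581e-04 -1.59552728e-03 -9.99998720e-01]]
ft_force [ 0.63234101 -0.48159247  0.23250847]
moment [0.00505074 0.02163069 0.00909038]
opening 0.08521690566332814
scene {'mtx': array([[461.20287801,   0.        , 315.78981415],
       [  0.        , 461.20287801, 243.69111631],
       [  0.        ,   0.        ,   1.        ]]), 'eye': array([ 1.1410001 , -0.3736006 ,  1.20419516]), 'orientation': array([[ 0.5001335 ,  0.70996089, -0.49580442],
       [ 0.86594006, -0.412538  ,  0.28277236],
       [-0.00378084, -0.57076084, -0.82110765]])}
top {'mtx': array([[441.53454726,
[... 205 characters left out ...]
y([[-1.25695623e-01, -9.70812097e-01,  2.04265717e-01],
       [-9.92068846e-01,  1.23027369e-01, -2.57618047e-02],
       [-1.20402068e-04, -2.05883800e-01, -9.78576439e-01]])}
wrist {'mtx': array([[347.96973316,   0.        , 324.40998427],
       [  0.        , 347.96973316, 244.61862732],
       [  0.        ,   0.        ,   1.        ]]), 'hand_eye': array([[-6.12993469e-04, -9.48569748e-01, -3.16567618e-01,
         8.01080865e-02],
       [ 9.99999796e-01, -5.25461588e-04, -3.61870168e-04,
         1.32009443e-03],
       [ 1.76914971e-04, -3.16567776e-01,  9.48569877e-01,
        -1.42518835e-01],
       [ 0.00000000e+00,  0.00000000e+00,  0.00000000e+00,
         1.00000000e+00]])}
```

View pics/scene0.png

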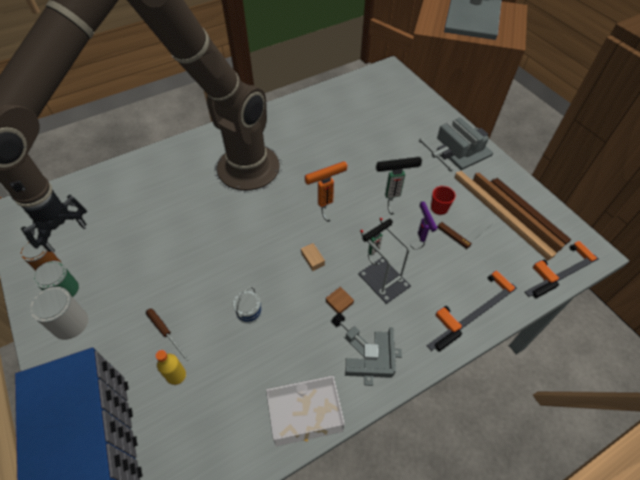

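View pics/top0.png

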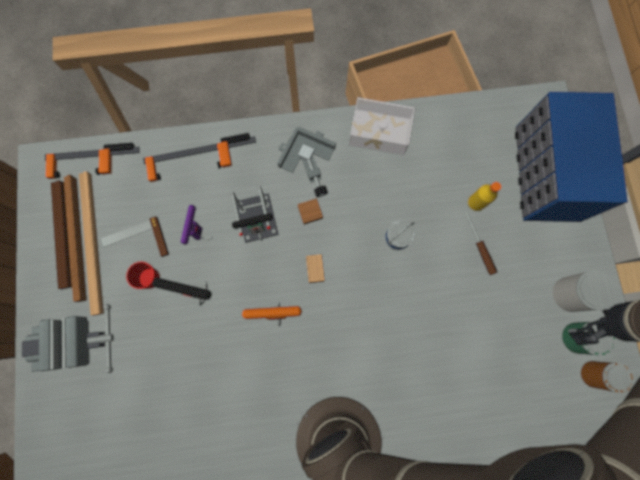

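View pics/wrist0.png

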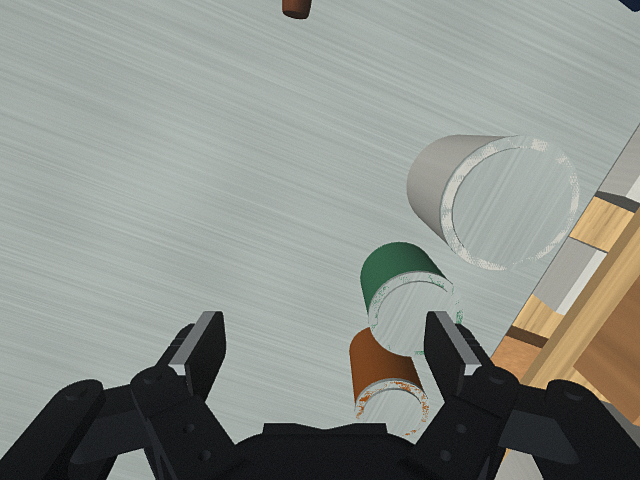

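```bash
cat > h.py <<'E'
from station import ctrl, optics, finder
import numpy as np, cv2
def cam(n,st=None):
    c=optics.get_calibration(n)
    if n=="wrist":
        T=c["hand_eye"]; R=st["eef_rot"]; return c["mtx"],R@T[:3,:3],st["tcp_pos"]+R@T[:3,3]
    return c["mtx"],np.array(c["orientation"]),np.array(c["eye"])
def ray(n,uv,st=None):
    K,R,e=cam(n,st); d=R@np.linalg.solve(K,[uv[0],uv[1],1.]); return e,d/np.linalg.norm(d)
def at_z(n,uv,z,st=None):
    e,d=ray(n,uv,st); return e+d*(z-e[2])/d[2]
def tri(*obs):
    A=np.zeros((3,3));b=np.zeros(3);rs=[ray(*o) for o in obs]
    for e,d in rs:
        P=np.eye(3)-np.outer(d,d);A+=P;b+=P@e
    p=np.linalg.solve(A,b); return p,[np.linalg.norm((np.eye(3)-np.outer(d,d))@(p-e)) for e,d in rs]
def proj(n,p,st=None):
    K,R,e=cam(n,st); q=K@(R.T@(np.array(p)-e)); return q[:2]/q[2]
E
python3 - <<'E'
from h import *
for n in("scene","top"):
    im=optics.camera(n)
    for t in("scale_grip","hook_tip","hook_seat","tin_mid","bail_top","rack_rest","rack_back"):
        r=finder.find_in(t,n); print(n,t,[(np.round(x["bbox"]).tolist(),round(x["conf"],2)) for x in r[:5]])
    for nm,(x,y,w,h) in dict(scene=dict(rack=(330,190,100,120),tin=(220,270,60,70)),top=dict(rack=(220,180,70,80),tin=(370,205,60,60)))[n].items():
        c=cv2.resize(im[y:y+h,x:x+w,::-1],None,fx=6 if h>100 else 8,fy=6 if h>100 else 8,interpolation=cv2.INTER_CUBIC)
        cv2.imwrite(f"pics/{n}_{nm}1.png",c[:600])
print(ctrl.state()["time"])
E
```

```text
scene scale_grip [([374.0, 157.0, 424.0, 213.0], 0.91), ([303.0, 161.0, 347.0, 223.0], 0.74), ([360.0, 218.0, 390.0, 268.0], 0.65), ([415.0, 204.0, 436.0, 248.0], 0.64), ([303.0, 247.0, 326.0, 268.0], 0.26)]
scene hook_tip [([386.0, 199.0, 395.0, 216.0], 0.59), ([318.0, 203.0, 334.0, 224.0], 0.42)]
scene hook_seat [([388.0, 202.0, 394.0, 214.0], 0.64), ([419.0, 243.0, 423.0, 246.0], 0.54), ([324.0, 218.0, 327.0, 222.0], 0.47)]
scene tin_mid [([232.0, 284.0, 262.0, 325.0], 0.64)]
scene bail_top [([235.0, 286.0, 259.0, 323.0], 0.66)]
scene rack_rest [([359.0, 213.0, 410.0, 304.0], 0.89), ([438.0, 212.0, 497.0, 251.0], 0.32)]
scene rack_back [([360.0, 219.0, 410.0, 304.0], 0.74), ([361.0, 217.0, 392.0, 256.0], 0.58), ([434.0, 189.0, 453.0, 217.0], 0.27)]
top scale_grip [([182.0, 204.0, 199.0, 244.0], 0.85), ([152.0, 275.0, 217.0, 304.0], 0.68), ([242.0, 303.0, 298.0, 325.0], 0.65), ([229.0, 214.0, 277.0, 239.0], 0.59)]
top hook_tip [([198.0, 280.0, 209.0, 305.0], 0.59), ([469.0, 213.0, 497.0, 274.0], 0.57), ([275.0, 302.0, 279.0, 327.0], 0.46)]
top hook_seat [([276.0, 318.0, 283.0, 325.0], 0.43)]
top tin_mid [([386.0, 222.0, 415.0, 250.0], 0.76), ([467.0, 212.0, 496.0, 275.0], 0.56)]
top bail_top [([386.0, 220.0, 416.0, 250.0], 0.58)]
top rack_rest [([230.0, 190.0, 281.0, 244.0], 0.76)]
top rack_back [([232.0, 184.0, 278.0, 242.0], 0.86)]
0.95
```

View pics/scene_rack1.png

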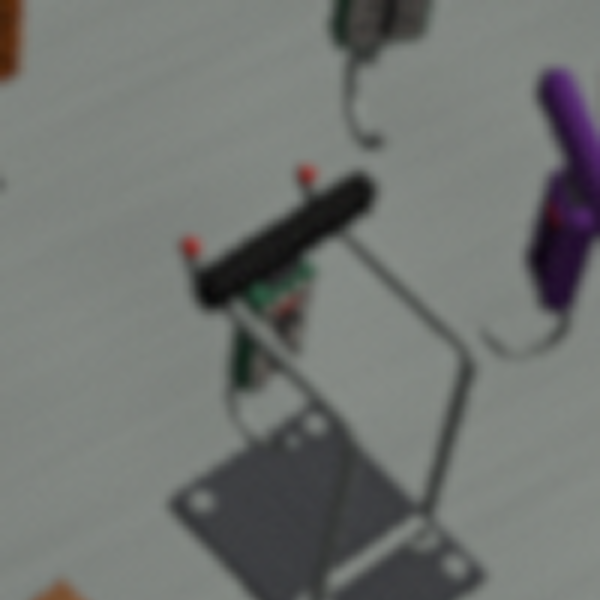

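View pics/scene_tin1.png

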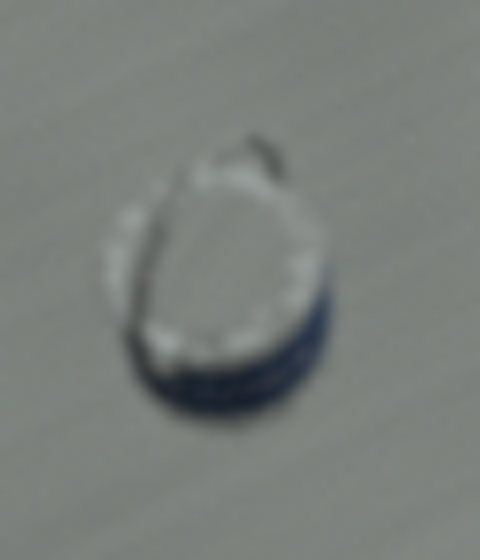

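View pics/top_rack1.png

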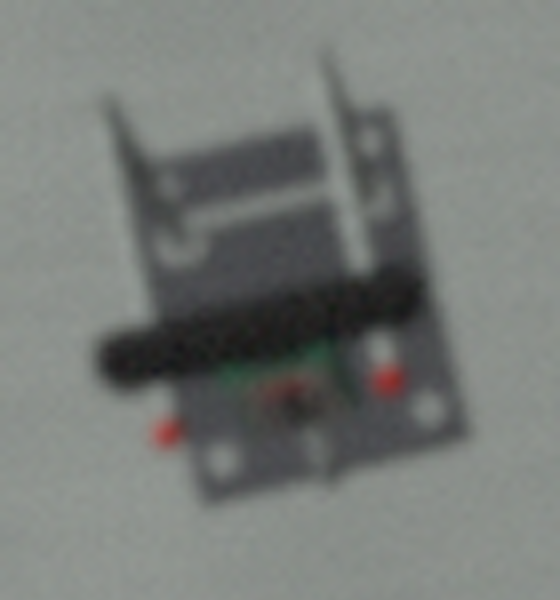

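View pics/top_tin1.png

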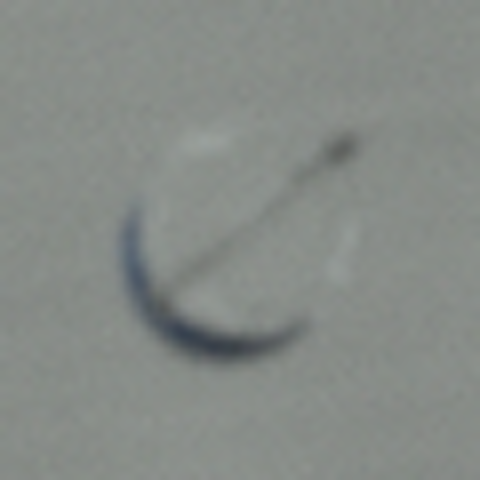

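```bash
python3 - <<'E'
from h import *
L=tri(("scene",(365,238.3)),("top",(270.4,216)));R=tri(("scene",(389.5,221.7)),("top",(235,225.25)))
print(L,R,(L[0]+R[0])/2)
d=R[0]-L[0];print(np.linalg.norm(d), np.degrees(np.arctan2(d[1],d[0])))
for a,b in(((365,238.3),(389.5,221.7)),):
    print(at_z("scene",a,.19),at_z("scene",b,.19))
print(at_z("top",(270.4,216),.19),at_z("top",(235,225.25),.19))
# red tips z=.19
print("tips",tri(("scene",(330+190/6,190+246/6)),("top",(220+388/8,180+380/8))),tri(("scene",(330+307/6,190+173/6)),("top",(220+168/8,180+435/8))))
# tin: bail bases ~z .058?
print("bail top cam",at_z("top",(390,243.1),.055),at_z("top",(412.75,223.75),.055))
print("bail scene cam",at_z("scene",(220+135/8,270+345/8),.055),at_z("scene",(220+270/8,270+160/8),.055))
K,R_,e=cam("top")
E
```

```text
(array([0.57898811, 0.09904478, 0.18873615]), [np.float64(0.000926080757301871), np.float64(0.0009260807573020162)]) (array([0.56636096, 0.1882417 , 0.18957231]), [np.float64(0.0011240950571244693), np.float64(0.0011240950571243756)]) [0.57267454 0.14364324 0.18915423]
0.09009014839930357 98.05753095026397
[0.57998448 0.09935664 0.19      ] [0.56691524 0.18914141 0.19      ]
[0.57819189 0.09812217 0.19      ] [0.56569883 0.1871507  0.19      ]
tips (array([0.55145509, 0.10696177, 0.18431508]), [np.float64(0.0007581645054056011), np.float64(0.0007581645054056208)]) (array([0.54306234, 0.17677677, 0.18391125]), [np.float64(0.001451653515484481), np.float64(0.001451653515484471)])
bail top cam [ 0.49818137 -0.21132978  0.055     ] [ 0.54451595 -0.28291601  0.055     ]
bail scene cam [ 0.5393941  -0.28168288  0.055     ] [ 0.49723366 -0.21014936  0.055     ]
```

```bash
cat >> h.py <<'E'
from scipy.spatial.transform import Rotation as Ro
def Rt(yaw_y):  # tool down, tool y at this heading (deg)
    a=np.radians(yaw_y); y=np.array([np.cos(a),np.sin(a),0]); z=np.array([0,0,-1.]); return np.column_stack([np.cross(y,z),y,z])
def plan(p,yaw):
    s=ctrl.state(); R=s["eef_rot"]; dp=R.T@(np.array(p)-s["tcp_pos"])
    r=Ro.from_matrix(R.T@Rt(yaw)).as_rotvec(degrees=True)
    print("t",round(s["time"],2),"tcp",np.round(s["tcp_pos"],4),"yaw",round(np.degrees(np.arctan2(R[1,1],R[0,1])),2),"F",np.round(s["ft_force"],2),"open",round(s["opening"],4))
    print("xyz",np.round(dp/.6,4),"rot",np.round(r/30,4),"mm",np.round(dp*1000,1),"deg",np.round(r,2))
E
python3 - <<'E'
from h import *
for n,uv,z in(("orange",(272,313),.2),("black2",(182,290),.2),("glue",(493,187),.15),("purple",(188,225),.2)): print(n,at_z("top",uv,z))
plan([.573,.144,.34],7.5)
E
```

```text
orange [0.34103916 0.11840422 0.2       ]
black2 [0.42135635 0.32410037 0.2       ]
glue [ 0.59438084 -0.48268716  0.15      ]
purple [0.57803486 0.29939638 0.2       ]
t 0.95 tcp [ 0.2265 -0.5825  0.2313] yaw -68.75 F [ 0.02 -0.97  0.28] open 0.0854
xyz [ 0.9771 -0.9192 -0.1812] rot [ 1.0000e-04  1.0000e-04 -2.5417e+00] mm [ 586.3 -551.5 -108.7] deg [  0.     0.   -76.25]
```

```bash
python3 -m jog '[{"xyz":[0.08,-0.07,-0.1],"delta_rot":[0,0,-0.33],"gripper":100},{"xyz":[0.15,-0.14,-0.18],"delta_rot":[0,0,-0.66],"gripper":100},{"xyz":[0.22,-0.21,-0.18],"delta_rot":[0,0,-1],"gripper":100},{"xyz":[0.29,-0.28,-0.18],"delta_rot":[0,0,-1],"gripper":100},{"xyz":[0.36,-0.34,-0.18],"delta_rot":[0,0,-1],"gripper":100}]' 60; python3 -c "
from h import *
plan([.573,.144,.34],7.5)"
```

```text
time: 1.58
tcp_pos: [0.3459, -0.3294, 0.3396]
eef_rot: [[0.626, 0.78, 0.001], [0.78, -0.626, -0.001], [-0.0, 0.002, -1.0]]
ft_force: [1.1, -1.3, -0.4]
opening: 0.0854
t 1.57 tcp [ 0.3459 -0.3294  0.3396] yaw -38.78 F [ 1.06 -1.25 -0.43] open 0.0854
xyz [ 0.8521 -0.1991 -0.0014] rot [ 0.003   0.0022 -1.5428] mm [ 511.3 -119.5   -0.8] deg [  0.09   0.07 -46.28]
```

```bash
python3 -m jog '[{"xyz":[0.1,-0.02,0],"delta_rot":[0,0,-0.3],"gripper":100},{"xyz":[0.2,-0.05,0],"delta_rot":[0,0,-0.6],"gripper":100},{"xyz":[0.3,-0.07,0],"delta_rot":[0,0,-0.9],"gripper":100},{"xyz":[0.4,-0.09,0],"delta_rot":[0,0,-1],"gripper":100},{"xyz":[0.5,-0.12,0],"delta_rot":[0,0,-1],"gripper":100}]'; python3 -c "
from h import *
plan([.573,.144,.34],7.5)"
```

```text
time: 2.2
tcp_pos: [0.4776, -0.0506, 0.3391]
eef_rot: [[0.152, 0.988, 0.001], [0.988, -0.152, -0.0], [-0.0, 0.001, -1.0]]
ft_force: [1.1, -0.5, 0.0]
opening: 0.0857
t 2.2 tcp [ 0.4776 -0.0506  0.3391] yaw -8.76 F [ 1.14 -0.49  0.02] open 0.0857
xyz [ 0.3447  0.1077 -0.0015] rot [ 0.002   0.0008 -0.5419] mm [206.8  64.6  -0.9] deg [  0.06   0.02 -16.26]
```

```bash
python3 -m jog '[{"xyz":[0.1,0.03,0],"delta_rot":[0,0,-0.3],"gripper":100},{"xyz":[0.2,0.06,0],"delta_rot":[0,0,-0.542],"gripper":100},{"xyz":[0.3,0.09,0],"delta_rot":[0,0,-0.542],"gripper":100},{"xyz":[0.345,0.108,0],"delta_rot":[0,0,-0.542],"gripper":100},{"xyz":[0.345,0.108,0],"delta_rot":[0,0,-0.542],"gripper":100}]'; python3 -c "
from h import *
plan([.573,.144,.34],7.5)
im=optics.camera('wrist');cv2.imwrite('pics/w1.png',im[:,:,::-1])
print([(np.round(x['bbox']).tolist(),round(x['conf'],2)) for x in finder.find_in('scale_grip','wrist')])
"
```

```text
time: 2.82
tcp_pos: [0.5725, 0.1453, 0.3381]
eef_rot: [[-0.135, 0.991, -0.001], [0.991, 0.135, 0.001], [0.002, -0.001, -1.0]]
ft_force: [0.3, -0.5, 0.2]
opening: 0.0856
t 2.83 tcp [0.5725 0.1453 0.3381] yaw 7.73 F [ 0.27 -0.52  0.21] open 0.0856
xyz [-0.0022  0.0005 -0.0032] rot [-0.0018 -0.0031  0.0077] mm [-1.3  0.3 -1.9] deg [-0.05 -0.09  0.23]
[([62.0, 0.0, 247.0, 56.0], 0.92), ([316.0, 0.0, 436.0, 86.0], 0.65), ([0.0, 143.0, 176.0, 314.0], 0.64)]
```

View pics/w1.png

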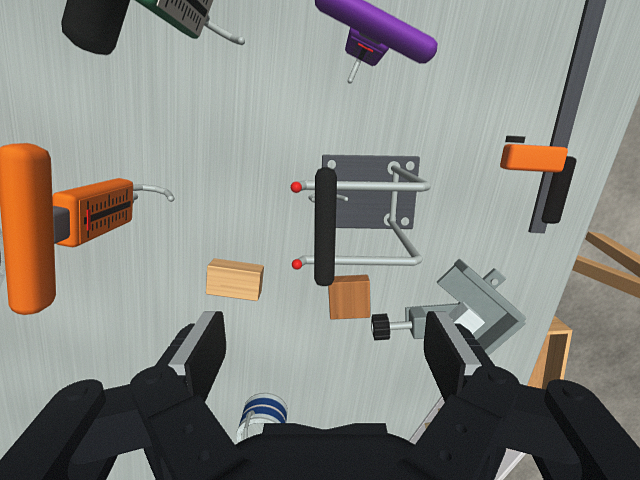

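```bash
python3 -c "
from h import *
s=ctrl.state()
for z in(.19,.202):
  a=at_z('wrist',(325,170),z,s);b=at_z('wrist',(325,283.5),z,s);print(a,b,(a+b)/2,np.linalg.norm(a-b),np.degrees(np.arctan2(*(a-b)[1::-1]))-90)
for uv in((296,187),(296.5,264.5)): print('tip',at_z('wrist',uv,.19,s))
print('upr',at_z('wrist',(427,187),.178,s),at_z('wrist',(418,261),.178,s), proj('wrist',[.573,.144,.19],s))
"
```

```text
[0.56553177 0.18912786 0.19      ] [0.57888962 0.08778839 0.19      ] [0.57221069 0.13845812 0.19      ] 0.10221604506470348 7.509032952753813
[0.56535274 0.19045011 0.202     ] [0.57815957 0.09329097 0.202     ] [0.57175615 0.14187054 0.202     ] 0.09799956624931026 7.509032952753785
tip [0.54334165 0.17212277 0.19      ]
tip [0.55105885 0.10297428 0.19      ]
upr [0.65552369 0.18494376 0.178     ] [0.66254791 0.1163787  0.178     ] [326.74388626 223.78198684]
```

```bash
python3 -c "
from h import *
plan([.572,.141,.172],7.2)"; python3 -m jog '[{"xyz":[-0.007,0,0.09],"delta_rot":[0,0,0.01],"gripper":60},{"xyz":[-0.007,0,0.18],"delta_rot":[0,0,0.01],"gripper":60},{"xyz":[-0.007,0,0.24],"delta_rot":[0,0,0.01],"gripper":60},{"xyz":[-0.007,0,0.277],"delta_rot":[0,0,0.01],"gripper":60},{"xyz":[-0.007,0,0.277],"delta_rot":[0,0,0.01],"gripper":60}]'; python3 -c "
from h import *
plan([.572,.141,.172],7.2)
im=optics.camera('wrist');cv2.imwrite('pics/w2.png',im[:,:,::-1])
"
```

```text
t 2.92 tcp [0.5723 0.1422 0.3384] yaw 7.51 F [-0.58  0.69  1.47] open 0.0852
xyz [-0.0018 -0.0006  0.2774] rot [-0.0013  0.0008  0.0104] mm [ -1.1  -0.4 166.4] deg [-0.04  0.02  0.31]
time: 3.55
tcp_pos: [0.572, 0.1362, 0.1713]
eef_rot: [[-0.123, 0.992, -0.003], [0.992, 0.123, -0.002], [-0.001, -0.003, -1.0]]
ft_force: [1.1, -0.7, 0.3]
opening: 0.0517
t 3.55 tcp [0.572  0.1362 0.1713] yaw 7.09 F [ 1.05 -0.68  0.31] open 0.0517
xyz [ 0.008   0.0009 -0.0011] rot [-0.0057  0.0024 -0.0038] mm [ 4.8  0.5 -0.7] deg [-0.17  0.07 -0.11]
```

View pics/w2.png

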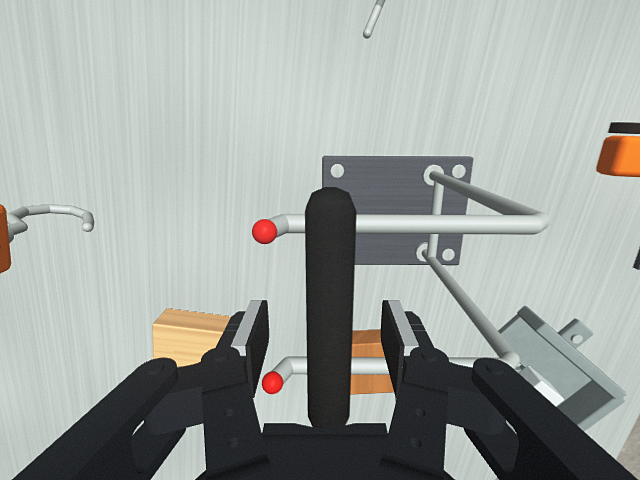

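```bash
python3 -m jog '[{"xyz":[0.007,0,0],"delta_rot":[0,0,0],"gripper":60},{"xyz":[0.007,0,0],"delta_rot":[0,0,0],"gripper":0},{"xyz":[0.007,0,0],"delta_rot":[0,0,0],"gripper":0},{"xyz":[0.007,0,0],"delta_rot":[0,0,0],"gripper":0},{"xyz":[0.007,0,0],"delta_rot":[0,0,0],"gripper":0}]' 60; python3 -c "
from h import *
plan([.572,.141,.172],7.2)
s=ctrl.state()
im=optics.camera('wrist');cv2.imwrite('pics/w3.png',im[:,:,::-1])
for z in(.19,.202):
  print(at_z('wrist',(330,190),z,s))
"
```

```text
time: 4.22
tcp_pos: [0.573, 0.1428, 0.1734]
eef_rot: [[-0.125, 0.992, 0.001], [0.992, 0.125, 0.0], [0.0, 0.001, -1.0]]
ft_force: [-0.9, -0.3, 6.3]
opening: 0.0173
t 4.22 tcp [0.573  0.1428 0.1734] yaw 7.19 F [-0.9  -0.31  6.33] open 0.0173
xyz [-0.0028 -0.002   0.0024] rot [ 0.0026 -0.0002 -0.0002] mm [-1.7 -1.2  1.4] deg [ 0.08 -0.   -0.01]
[0.56673834 0.20110724 0.19      ]
[0.56628693 0.20307415 0.202     ]
```

View pics/w3.png

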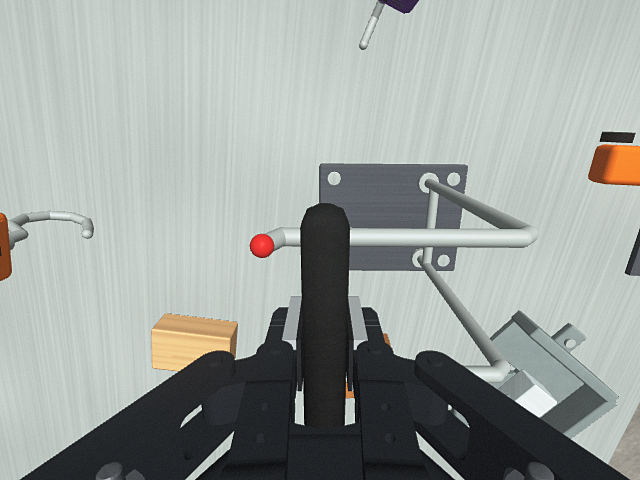

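```bash
python3 -m jog '[{"xyz":[0,0,-0.02],"delta_rot":[0,0,0],"gripper":0},{"xyz":[0,0,-0.045],"delta_rot":[0,0,0],"gripper":0},{"xyz":[0,0,-0.045],"delta_rot":[0,0,0],"gripper":0},{"xyz":[0,-0.04,-0.045],"delta_rot":[0,0,0],"gripper":0},{"xyz":[0,-0.08,-0.045],"delta_rot":[0,0,0],"gripper":0}]' 60; python3 -m jog '[{"xyz":[0,-0.05,0],"delta_rot":[0,0,0],"gripper":0},{"xyz":[0,-0.07,0],"delta_rot":[0,0,0],"gripper":0},{"xyz":[0,-0.07,-0.06],"delta_rot":[0,0,0],"gripper":0},{"xyz":[0,-0.07,-0.14],"delta_rot":[0,0,0],"gripper":0},{"xyz":[0,-0.07,-0.16],"delta_rot":[0,0,0],"gripper":0}]';python3 -c "
from h import *
plan([.5,-.2,.33],32)
im=optics.camera('wrist');cv2.imwrite('pics/w4.png',im[:,:,::-1])
im=optics.camera('scene');cv2.imwrite('pics/s4.png',im[:,:,::-1])
"
```

```text
time: 4.9
tcp_pos: [0.5241, 0.1365, 0.1992]
eef_rot: [[-0.125, 0.992, -0.001], [0.992, 0.125, 0.0], [0.0, -0.001, -1.0]]
ft_force: [0.6, 0.6, -1.0]
opening: 0.0168
time: 5.52
tcp_pos: [0.4848, 0.132, 0.2985]
eef_rot: [[-0.125, 0.992, 0.005], [0.992, 0.125, 0.001], [0.0, 0.005, -1.0]]
ft_force: [0.6, -0.7, -1.7]
opening: 0.0169
t 5.53 tcp [0.4848 0.132  0.2985] yaw 7.19 F [ 0.58 -0.72 -1.75] open 0.0169
xyz [-0.5521 -0.0439 -0.0529] rot [ 0.0098  0.0013 -0.8269] mm [-331.2  -26.4  -31.8] deg [  0.29   0.04 -24.81]
```

View pics/s4.png

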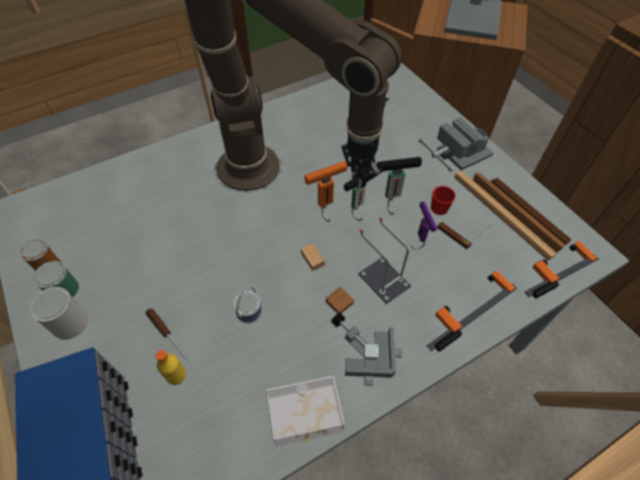

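View pics/w4.png

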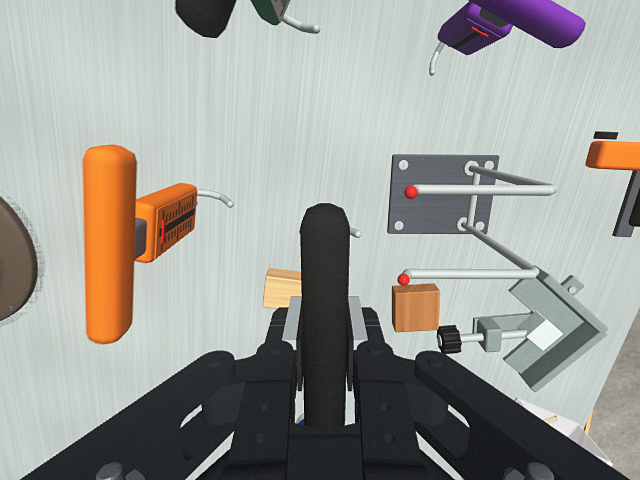

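```bash
python3 -m jog '[{"xyz":[-0.06,0,-0.05],"delta_rot":[0,0,0],"gripper":0},{"xyz":[-0.15,0,-0.09],"delta_rot":[0,0,-0.2],"gripper":0},{"xyz":[-0.25,0,-0.1],"delta_rot":[0,0,-0.4],"gripper":0},{"xyz":[-0.34,0,-0.1],"delta_rot":[0,0,-0.6],"gripper":0},{"xyz":[-0.42,0,-0.1],"delta_rot":[0,0,-0.83],"gripper":0}]';python3 -c "
from h import *
plan([.585,-.35,.36],32)
"
```

```text
time: 6.25
tcp_pos: [0.5143, -0.1212, 0.3537]
eef_rot: [[-0.534, 0.846, -0.002], [0.846, 0.534, 0.0], [0.001, -0.002, -1.0]]
ft_force: [0.6, 1.1, -1.0]
opening: 0.017
t 6.25 tcp [ 0.5143 -0.1212  0.3537] yaw 32.25 F [ 0.62  1.08 -0.96] open 0.017
xyz [-0.3853 -0.1038 -0.0109] rot [-0.0036 -0.0026  0.0082] mm [-231.2  -62.3   -6.5] deg [-0.11 -0.08  0.25]
```

```bash
python3 -m jog '[{"xyz":[-0.09,-0.03,-0.01],"delta_rot":[0,0,0],"gripper":0},{"xyz":[-0.18,-0.05,-0.01],"delta_rot":[0,0,0],"gripper":0},{"xyz":[-0.27,-0.075,-0.01],"delta_rot":[0,0,0],"gripper":0},{"xyz":[-0.35,-0.1,-0.01],"delta_rot":[0,0,0],"gripper":0},{"xyz":[-0.35,-0.1,-0.01],"delta_rot":[0,0,0],"gripper":0}]';python3 -c "
from h import *
plan([.585,-.35,.36],32)
s=ctrl.state()
im=optics.camera('wrist');cv2.imwrite('pics/w5.png',im[:,:,::-1])
for t in('tin_mid','bail_top'): print(t,[(np.round(x['bbox']).tolist(),round(x['conf'],2)) for x in finder.find_in(t,'wrist')])
np.savez('s5.npz',p=s['tcp_pos'],R=s['eef_rot'])
"
```

```text
time: 6.88
tcp_pos: [0.5744, -0.3337, 0.357]
eef_rot: [[-0.526, 0.85, -0.005], [0.851, 0.526, 0.001], [0.003, -0.004, -1.0]]
ft_force: [0.5, 0.4, -1.2]
opening: 0.0169
t 6.88 tcp [ 0.5744 -0.3337  0.357 ] yaw 31.73 F [ 0.53  0.37 -1.17] open 0.0169
xyz [-0.0324  0.0007 -0.0052] rot [-0.0076 -0.0066 -0.0089] mm [-19.4   0.4  -3.1] deg [-0.23 -0.2  -0.27]
tin_mid [([297.0, 66.0, 361.0, 148.0], 0.82)]
bail_top [([297.0, 67.0, 362.0, 147.0], 0.96)]
```

View pics/w5.png

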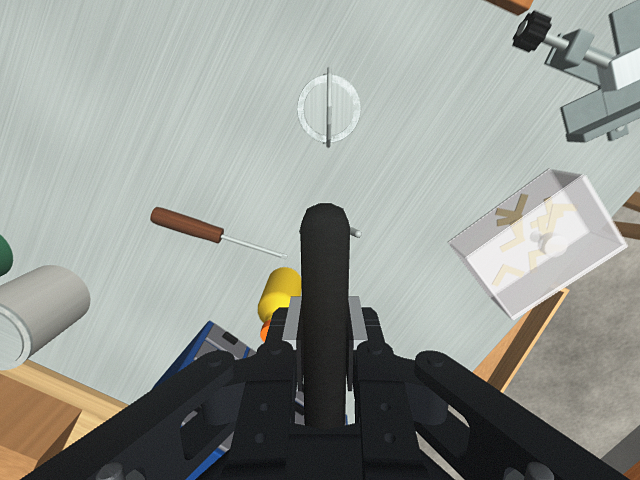

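```bash
python3 -c "
import cv2
im=cv2.imread('pics/w5.png');cv2.imwrite('pics/w5c.png',cv2.resize(im[60:155,285:375],None,fx=6,fy=6,interpolation=cv2.INTER_CUBIC))"
```

```text
(no output)
```

View pics/w5c.png

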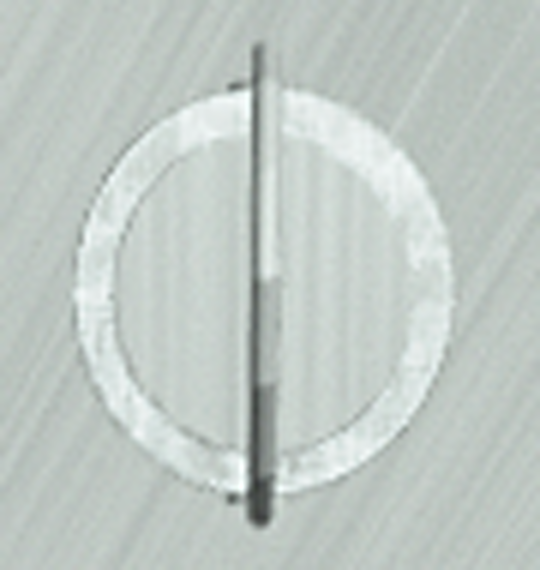

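```bash
python3 -c "
from h import *
d=np.load('s5.npz');s=dict(tcp_pos=d['p'],eef_rot=d['R'])
c=at_z('wrist',(329.2,108.3),.058,s);b=at_z('wrist',(328.8,114.8),.118,s);print('lid',c,'bail',b)
for z in(.05,.08):
  p,q=at_z('wrist',(328,68),z,s),at_z('wrist',(328.3,146.7),z,s);print(p,q,(p+q)/2,np.degrees(np.arctan2(*(p-q)[1::-1]))-90)
print('top lid',proj('top',c),proj('scene',c))
e=at_z('wrist',(285+77/6,108.3),.058,s);f=at_z('wrist',(285+453/6,108.3),.058,s);print(np.linalg.norm(e-f),(e+f)/2)
plan([.585,-.35,.36],32)
"
```

```text
lid [ 0.52207918 -0.24351801  0.058     ] bail [ 0.52635037 -0.25212538  0.118     ]
[ 0.49752816 -0.20665795  0.05      ] [ 0.54454488 -0.28153476  0.05      ] [ 0.52103652 -0.24409635  0.05      ] 32.12557597730692
[ 0.49981511 -0.21063921  0.08      ] [ 0.54369572 -0.28052157  0.08      ] [ 0.52175541 -0.24558039  0.08      ] 32.12557597730695
top lid [400.30339054 233.04011761] [246.66458897 301.53173384]
0.07418332479680247 [ 0.52203385 -0.24354599  0.058     ]
t 7.03 tcp [ 0.5756 -0.3273  0.3598] yaw 32.17 F [ 0.39  0.78 -1.4 ] open 0.0171
xyz [-0.0403 -0.0068 -0.0005] rot [-0.0012 -0.0051  0.0056] mm [-24.2  -4.1  -0.3] deg [-0.04 -0.15  0.17]
```

```bash
python3 -c "
from h import *
plan([.457,-.285,.36],32.1)
plan([.457,-.285,.222],32.1)
"
```

```text
t 7.03 tcp [ 0.5756 -0.3273  0.3598] yaw 32.17 F [ 0.39  0.78 -1.4 ] open 0.0171
xyz [ 1.650e-01 -1.297e-01  1.000e-04] rot [-0.0012 -0.0051  0.0022] mm [ 99.  -77.8   0.1] deg [-0.04 -0.15  0.07]
t 7.03 tcp [ 0.5756 -0.3273  0.3598] yaw 32.17 F [ 0.39  0.78 -1.4 ] open 0.0171
xyz [ 0.1643 -0.1296  0.2301] rot [-0.0012 -0.0051  0.0022] mm [ 98.6 -77.7 138.1] deg [-0.04 -0.15  0.07]
```

```bash
python3 -m jog '[{"xyz":[0.06,-0.045,0],"delta_rot":[0,0,0],"gripper":0},{"xyz":[0.12,-0.09,0],"delta_rot":[0,0,0],"gripper":0},{"xyz":[0.165,-0.13,0.04],"delta_rot":[0,0,0],"gripper":0},{"xyz":[0.165,-0.13,0.12],"delta_rot":[0,0,0],"gripper":0},{"xyz":[0.165,-0.13,0.19],"delta_rot":[0,0,0],"gripper":0}]'; python3 -m jog '[{"xyz":[0,0,0.04],"delta_rot":[0,0,0],"gripper":0},{"xyz":[0,0,0.04],"delta_rot":[0,0,0],"gripper":0},{"xyz":[0,0,0.04],"delta_rot":[0,0,0],"gripper":0},{"xyz":[0,0,0.04],"delta_rot":[0,0,0],"gripper":0}]';python3 -c "
from h import *
plan([.457,-.285,.222],32.1)
for n in ('scene','top'):
  im=optics.camera(n)
  x,y=(200,230) if n=='scene' else (350,180)
  cv2.imwrite('pics/'+n+'6.png',cv2.resize(im[y:y+100,x:x+100,::-1],None,fx=6,fy=6,interpolation=cv2.INTER_CUBIC))
plan([.457,-.285,.222],32.1)
plan([.511,-.251,.222],32.1)
"
```

```text
time: 7.65
tcp_pos: [0.4563, -0.2846, 0.2469]
eef_rot: [[-0.533, 0.846, 0.001], [0.846, 0.533, -0.002], [-0.002, -0.0, -1.0]]
ft_force: [0.1, -1.3, -1.6]
opening: 0.0171
time: 8.15
tcp_pos: [0.4577, -0.2861, 0.225]
eef_rot: [[-0.532, 0.847, 0.002], [0.847, 0.532, -0.001], [-0.002, 0.001, -1.0]]
ft_force: [-0.5, -0.5, -1.1]
opening: 0.0172
t 8.15 tcp [ 0.4577 -0.2861  0.225 ] yaw 32.13 F [-0.46 -0.52 -1.11] open 0.0172
xyz [ 0.0021 -0.0001  0.005 ] rot [0.0018 0.0043 0.001 ] mm [ 1.3 -0.   3. ] deg [0.05 0.13 0.03]
t 8.25 tcp [ 0.4574 -0.2862  0.2245] yaw 32.11 F [ 0.63 -0.07 -1.67] open 0.0174
xyz [0.002  0.0005 0.0042] rot [0.0012 0.0031 0.0002] mm [1.2 0.3 2.5] deg [0.03 0.09 0.01]
t 8.25 tcp [ 0.4574 -0.2862  0.2245] yaw 32.11 F [ 0.63 -0.07 -1.67] open 0.0174
xyz [0.0022 0.1069 0.0043] rot [0.0012 0.0031 0.0002] mm [ 1.3 64.1  2.6] deg [0.03 0.09 0.01]
```

View pics/scene6.png

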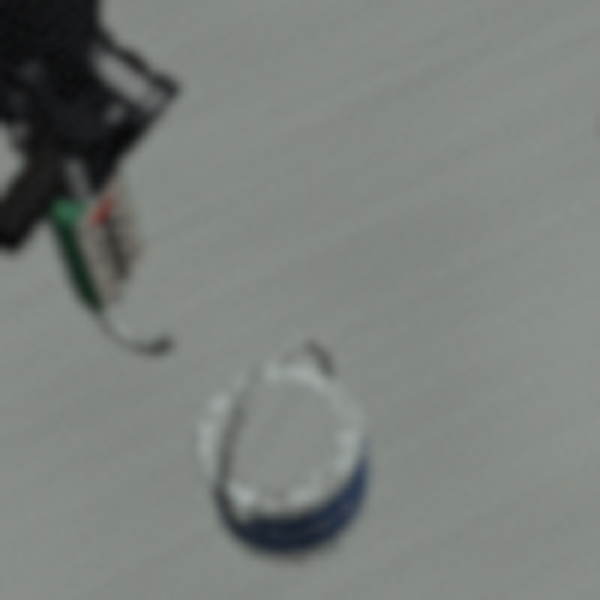

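View pics/top6.png

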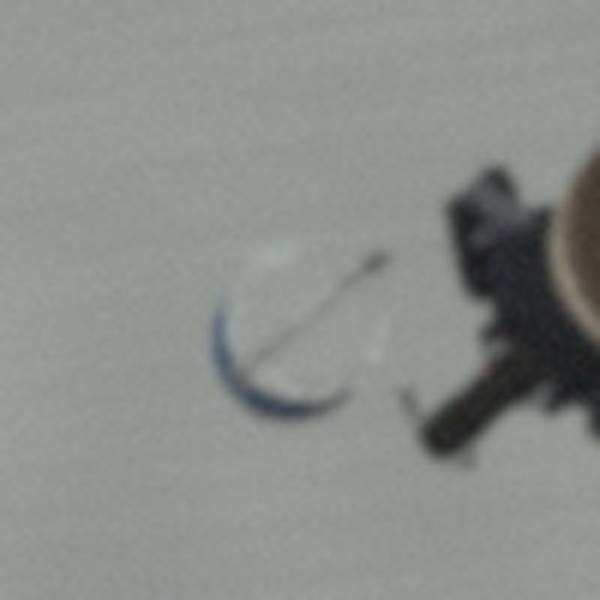

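```bash
python3 -c "
from h import *
print(tri(('scene',(227.8,287.2)),('top',(417.8,245.5))))
s=ctrl.state(); R=s['eef_rot'];p=s['tcp_pos']
t=p+.026*R[:,1]+[0,0,.0166-.135];print(t,proj('scene',t),proj('top',t))
b=[.521,-.245,.118];print(proj('scene',b),proj('top',b))
"
```

```text
(array([ 0.47543263, -0.27472755,  0.09515678]), [np.float64(0.0010173334526411958), np.float64(0.001017333452641136)])
[ 0.47940624 -0.27237451  0.10615668] [228.15761586 285.93584221] [417.22542622 243.22038028]
[243.14986622 290.99256149] [405.23876088 228.21618642]
```

```bash
python3 -m jog '[{"xyz":[0.002,0,0.004],"delta_rot":[0,0,0],"gripper":0},{"xyz":[0.002,0.03,0.004],"delta_rot":[0,0,0],"gripper":0},{"xyz":[0.002,0.06,0.004],"delta_rot":[0,0,0],"gripper":0},{"xyz":[0.002,0.09,0.004],"delta_rot":[0,0,0],"gripper":0},{"xyz":[0.002,0.107,0.004],"delta_rot":[0,0,0],"gripper":0}]'; python3 -m jog '[{"xyz":[0,0,0],"delta_rot":[0,0,0],"gripper":0},{"xyz":[0,0,0],"delta_rot":[0,0,0],"gripper":0}]';python3 -c "
from h import *
plan([.511,-.251,.222],32.1)
for n in ('scene','top'):
  im=optics.camera(n)
  x,y=(200,230) if n=='scene' else (350,180)
  cv2.imwrite('pics/'+n+'7.png',cv2.resize(im[y:y+100,x:x+100,::-1],None,fx=6,fy=6,interpolation=cv2.INTER_CUBIC))
im=optics.camera('wrist');cv2.imwrite('pics/w7.png',im[:,:,::-1])
"
```

```text
time: 8.88
tcp_pos: [0.5122, -0.2493, 0.221]
eef_rot: [[-0.533, 0.846, 0.0], [0.846, 0.533, 0.001], [0.0, 0.001, -1.0]]
ft_force: [0.3, -0.1, -0.4]
opening: 0.0172
time: 9.12
tcp_pos: [0.5103, -0.2513, 0.2209]
eef_rot: [[-0.531, 0.847, -0.001], [0.847, 0.531, -0.0], [0.0, -0.001, -1.0]]
ft_force: [0.0, 0.1, -0.8]
opening: 0.0167
t 9.12 tcp [ 0.5103 -0.2513  0.2209] yaw 32.08 F [ 0.04  0.06 -0.85] open 0.0167
xyz [-0.0002  0.0013 -0.0018] rot [-0.0012 -0.0003 -0.0006] mm [-0.1  0.8 -1.1] deg [-0.04 -0.01 -0.02]
```

View pics/scene7.png

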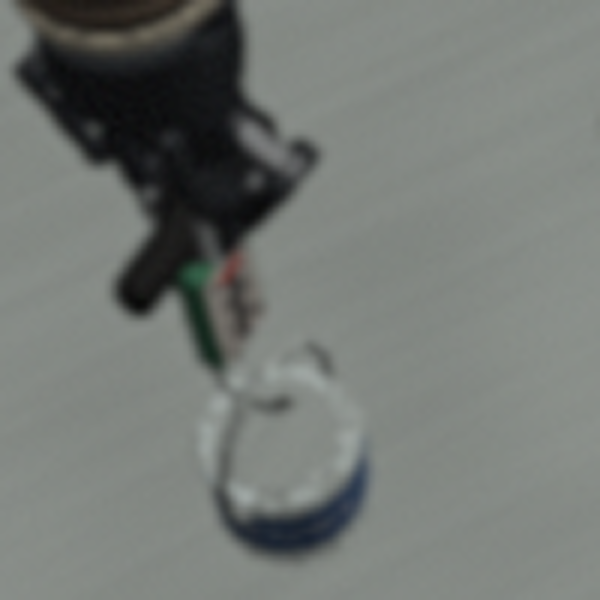

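View pics/w7.png

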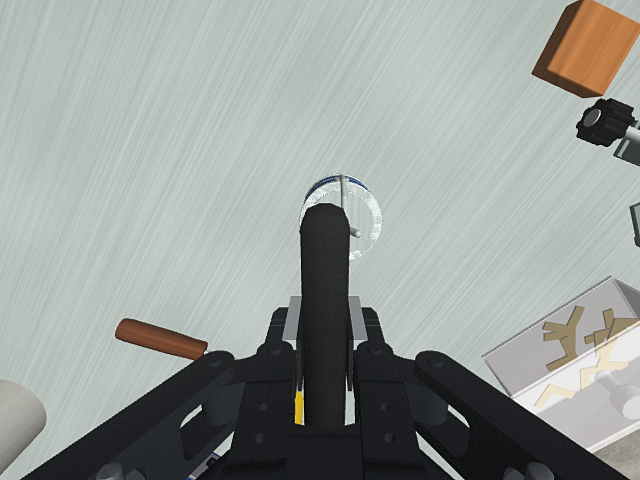

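View pics/top7.png

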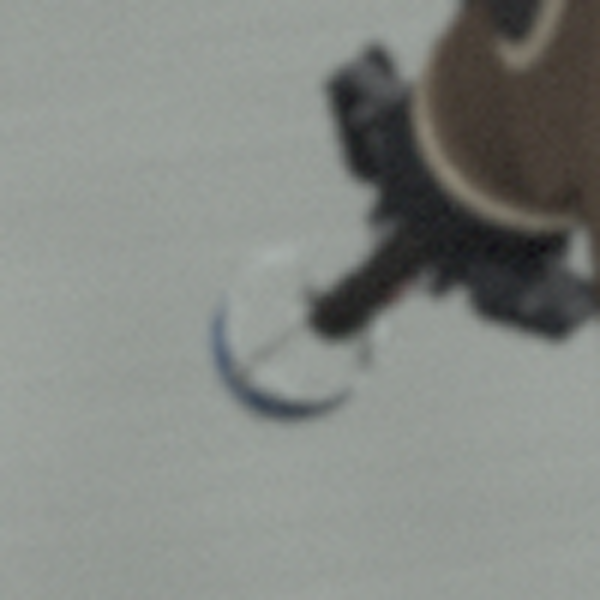

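```bash
python3 -m jog '[{"xyz":[0,0,-0.02],"delta_rot":[0,0,0],"gripper":0},{"xyz":[0,0,-0.04],"delta_rot":[0,0,0],"gripper":0},{"xyz":[0,0.01,-0.04],"delta_rot":[0,0,0],"gripper":0},{"xyz":[0,0.02,-0.05],"delta_rot":[0,0,0],"gripper":0},{"xyz":[0,0.02,-0.06],"delta_rot":[0,0,0],"gripper":0}]'; python3 -m jog '[{"xyz":[0,0,-0.01],"delta_rot":[0,0,0],"gripper":0},{"xyz":[0,0,-0.02],"delta_rot":[0,0,0],"gripper":0},{"xyz":[0,0,-0.025],"delta_rot":[0,0,0],"gripper":0},{"xyz":[0,0,-0.025],"delta_rot":[0,0,0],"gripper":0},{"xyz":[0,0,-0.025],"delta_rot":[0,0,0],"gripper":0}]';python3 -c "
from h import *
plan([.521,-.245,.222],32.1)
for n in ('scene',):
  im=optics.camera(n)
  x,y=(200,230) if n=='scene' else (350,180)
  cv2.imwrite('pics/'+n+'8.png',cv2.resize(im[y:y+100,x:x+100,::-1],None,fx=6,fy=6,interpolation=cv2.INTER_CUBIC))
im=optics.camera('wrist');cv2.imwrite('pics/w8.png',im[:,:,::-1])
plan([.521,-.245,.222],32.1)
"
```

```text
time: 9.9
tcp_pos: [0.5213, -0.2438, 0.2573]
eef_rot: [[-0.533, 0.846, -0.0], [0.846, 0.533, 0.001], [0.001, 0.0, -1.0]]
ft_force: [0.7, -0.1, -1.4]
opening: 0.0169
time: 10.52
tcp_pos: [0.5206, -0.2446, 0.2719]
eef_rot: [[-0.531, 0.847, -0.0], [0.847, 0.531, 0.0], [0.0, -0.0, -1.0]]
ft_force: [1.2, 0.7, -4.5]
opening: 0.0169
t 10.53 tcp [ 0.5206 -0.2446  0.2719] yaw 32.1 F [ 1.23  0.67 -4.49] open 0.0169
xyz [-0.0009  0.0002  0.0831] rot [-0.0005 -0.0006 -0.0001] mm [-0.5  0.1 49.9] deg [-0.01 -0.02 -0.  ]
t 10.62 tcp [ 0.5207 -0.2446  0.2719] yaw 32.1 F [ 0.7  -0.6  -2.53] open 0.0172
xyz [-0.0009  0.0001  0.0832] rot [-0.0004 -0.0005  0.0001] mm [-0.5  0.  49.9] deg [-0.01 -0.02  0.  ]
```

View pics/scene8.png

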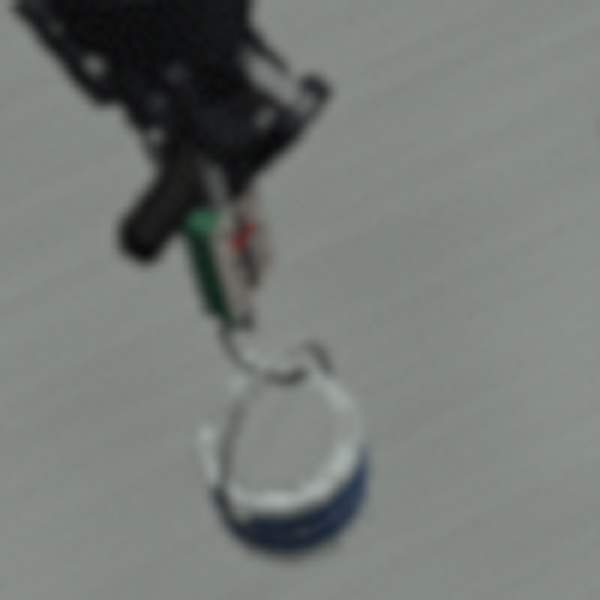

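View pics/w8.png

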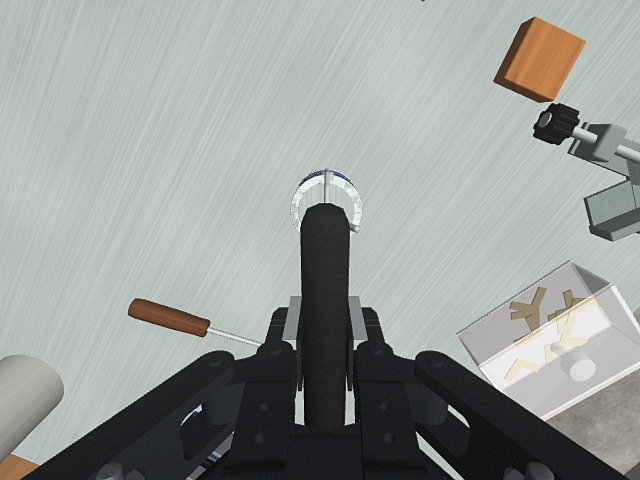

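```bash
python3 -m jog '[{"xyz":[0,0,-0.01],"delta_rot":[0,0,0],"gripper":0},{"xyz":[0,0,-0.02],"delta_rot":[0,0,0],"gripper":0},{"xyz":[0,0,-0.03],"delta_rot":[0,0,0],"gripper":0},{"xyz":[0,0,-0.04],"delta_rot":[0,0,0],"gripper":0},{"xyz":[0,0,-0.05],"delta_rot":[0,0,0],"gripper":0}]'; python3 -m jog '[{"xyz":[0,0,-0.01],"delta_rot":[0,0,0],"gripper":0},{"xyz":[0,0,-0.01],"delta_rot":[0,0,0],"gripper":0},{"xyz":[0,0,-0.01],"delta_rot":[0,0,0],"gripper":0},{"xyz":[0,0,-0.01],"delta_rot":[0,0,0],"gripper":0}]';python3 -c "
from h import *
plan([.521,-.245,.222],32.1)
for n in ('scene',):
  im=optics.camera(n)
  x,y=(200,230) if n=='scene' else (350,180)
  cv2.imwrite('pics/'+n+'9.png',cv2.resize(im[y:y+100,x:x+100,::-1],None,fx=6,fy=6,interpolation=cv2.INTER_CUBIC))
im=optics.camera('wrist');cv2.imwrite('pics/w9.png',im[:,:,::-1])
plan([.521,-.245,.222],32.1)
"
```

```text
time: 11.25
tcp_pos: [0.5208, -0.2445, 0.3026]
eef_rot: [[-0.532, 0.847, -0.0], [0.847, 0.532, -0.0], [0.0, -0.0, -1.0]]
ft_force: [0.1, 0.5, -5.4]
opening: 0.0172
time: 11.75
tcp_pos: [0.5207, -0.2445, 0.3078]
eef_rot: [[-0.531, 0.847, -0.0], [0.847, 0.531, 0.0], [0.0, -0.0, -1.0]]
ft_force: [-0.8, 0.7, -6.0]
opening: 0.0174
t 11.75 tcp [ 0.5207 -0.2445  0.3078] yaw 32.1 F [-0.84  0.67 -5.96] open 0.0174
xyz [-1.00e-03  1.00e-04  1.43e-01] rot [-0.0005 -0.0008  0.0002] mm [-0.6  0.  85.8] deg [-0.02 -0.02  0.  ]
t 11.85 tcp [ 0.5207 -0.2445  0.3079] yaw 32.11 F [ 0.39  0.18 -5.43] open 0.0173
xyz [-0.001   0.      0.1431] rot [-0.0004 -0.0008  0.0002] mm [-0.6  0.  85.9] deg [-0.01 -0.03  0.01]
```

View pics/scene9.png

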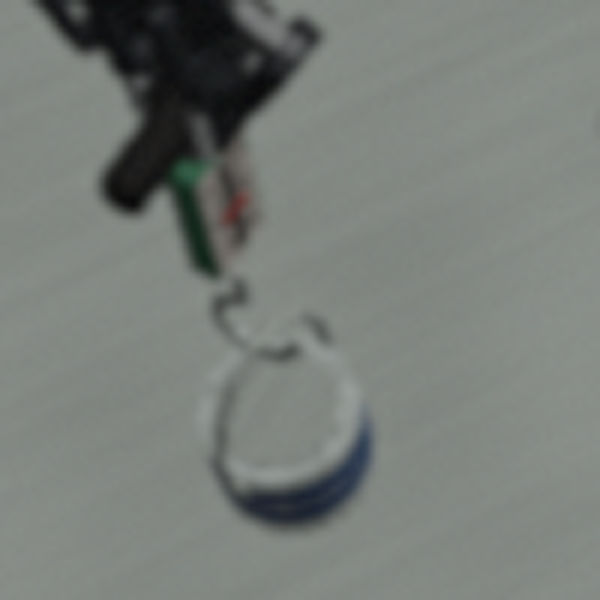

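View pics/w9.png

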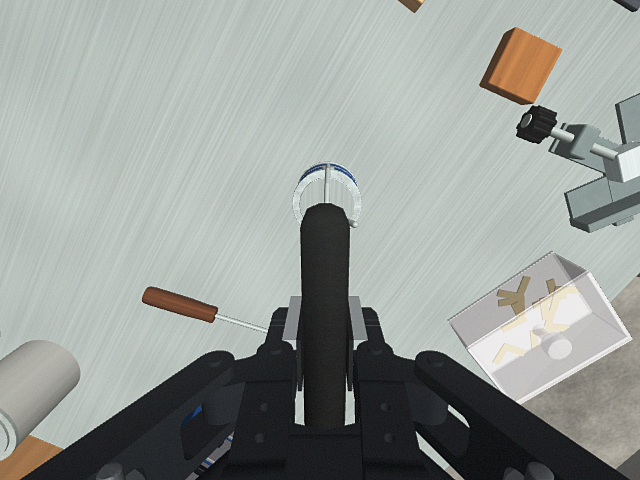

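```bash
python3 -m jog '[{"xyz":[0,0,-0.01],"delta_rot":[0,0,0],"gripper":0},{"xyz":[0,0,-0.02],"delta_rot":[0,0,0],"gripper":0},{"xyz":[0,0,-0.03],"delta_rot":[0,0,0],"gripper":0},{"xyz":[0,0,-0.037],"delta_rot":[0,0,0],"gripper":0},{"xyz":[0,0,-0.04],"delta_rot":[0,0,0],"gripper":0}]'; for i in 1 2 3; do python3 -m jog '[{"xyz":[0,0,0],"delta_rot":[0,0,0],"gripper":0},{"xyz":[0,0,0],"delta_rot":[0,0,0],"gripper":0},{"xyz":[0,0,0],"delta_rot":[0,0,0],"gripper":0},{"xyz":[0,0,0],"delta_rot":[0,0,0],"gripper":0},{"xyz":[0,0,0],"delta_rot":[0,0,0],"gripper":0}]'|grep -v rot; done;python3 -c "
from h import *
for n in ('scene',):
  im=optics.camera(n)
  x,y=(200,230) if n=='scene' else (350,180)
  cv2.imwrite('pics/'+n+'10.png',cv2.resize(im[y:y+100,x:x+100,::-1],None,fx=6,fy=6,interpolation=cv2.INTER_CUBIC))
im=optics.camera('wrist');cv2.imwrite('pics/w10.png',im[:,:,::-1])
plan([.521,-.245,.222],32.1)
"
```

```text
time: 12.48
tcp_pos: [0.5209, -0.2445, 0.3325]
eef_rot: [[-0.531, 0.847, 0.0], [0.847, 0.531, -0.0], [-0.0, 0.0, -1.0]]
ft_force: [0.5, -0.3, -6.0]
opening: 0.0173
time: 13.1
tcp_pos: [0.5208, -0.2445, 0.3321]
ft_force: [-0.3, -0.7, -5.0]
opening: 0.017
time: 13.72
tcp_pos: [0.5208, -0.2445, 0.3321]
ft_force: [0.5, -0.1, -5.2]
opening: 0.0169
time: 14.35
tcp_pos: [0.5209, -0.2445, 0.3321]
ft_force: [0.1, 0.4, -4.8]
opening: 0.017
t 14.45 tcp [ 0.5208 -0.2445  0.3321] yaw 32.1 F [-0.34  0.09 -4.42] open 0.0168
xyz [-0.0008 -0.0002  0.1836] rot [0.     0.     0.0002] mm [-5.000e-01 -1.000e-01  1.101e+02] deg [0. 0. 0.]
```

View pics/scene10.png

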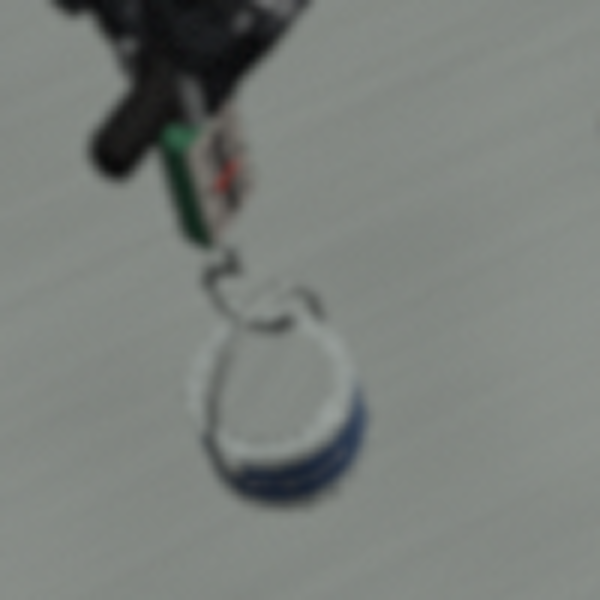

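View pics/w10.png

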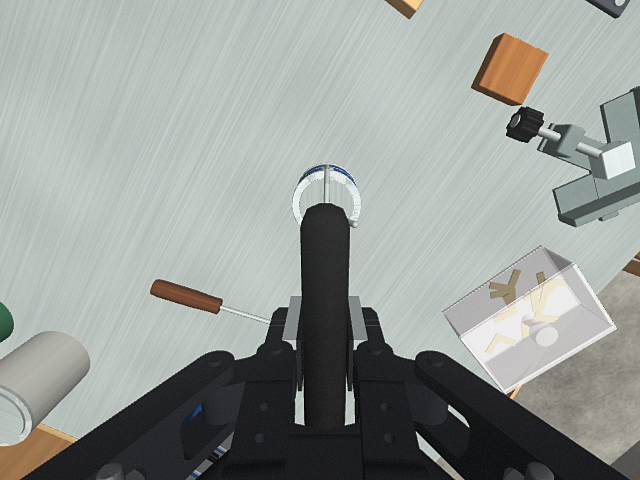

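```bash
python3 -m jog '[{"xyz":[0,0,0],"delta_rot":[0,0,0],"gripper":0},{"xyz":[0,0,0],"delta_rot":[0,0,0],"gripper":0},{"xyz":[0,0,0],"delta_rot":[0,0,0],"gripper":0},{"xyz":[0,0,0],"delta_rot":[0,0,0],"gripper":0},{"xyz":[0,0,0],"delta_rot":[0,0,0],"gripper":0}]'|grep -v rot;  python3 -m jog '[{"xyz":[0,0,0],"delta_rot":[0,0,0],"gripper":0},{"xyz":[0,0,0.007],"delta_rot":[0,0,0],"gripper":0},{"xyz":[0,0,0.014],"delta_rot":[0,0,0],"gripper":0},{"xyz":[0,0,0.021],"delta_rot":[0,0,0],"gripper":0},{"xyz":[0,0,0.027],"delta_rot":[0,0,0],"gripper":0}]'|grep -v rot
for i in 1 2 ; do python3 -m jog '[{"xyz":[0,0,0.005],"delta_rot":[0,0,0],"gripper":0},{"xyz":[0,0,0.01],"delta_rot":[0,0,0],"gripper":0},{"xyz":[0,0,0.015],"delta_rot":[0,0,0],"gripper":0},{"xyz":[0,0,0.02],"delta_rot":[0,0,0],"gripper":0},{"xyz":[0,0,0.025],"delta_rot":[0,0,0],"gripper":0}]'|grep -v rot; done
python3 -c "
from h import *
for n in ('scene',):
  im=optics.camera(n)
  x,y=(200,230) if n=='scene' else (350,180)
  cv2.imwrite('pics/'+n+'11.png',cv2.resize(im[y:y+100,x:x+100,::-1],None,fx=6,fy=6,interpolation=cv2.INTER_CUBIC))
im=optics.camera('wrist');cv2.imwrite('pics/w11.png',im[:,:,::-1])
plan([.521,-.245,.222],32.1)
"
```

```text
time: 15.08
tcp_pos: [0.5208, -0.2445, 0.3321]
ft_force: [-0.4, 0.7, -4.5]
opening: 0.0172
time: 15.7
tcp_pos: [0.5207, -0.2445, 0.3155]
ft_force: [0.1, -0.6, -3.4]
opening: 0.0173
time: 16.32
tcp_pos: [0.5208, -0.2446, 0.3007]
ft_force: [-0.5, 0.6, -5.0]
opening: 0.017
time: 16.95
tcp_pos: [0.5208, -0.2445, 0.2858]
ft_force: [0.9, 0.3, -5.0]
opening: 0.0175
t 17.05 tcp [ 0.5207 -0.2445  0.2855] yaw 32.1 F [-0.46  0.11 -4.46] open 0.017
xyz [-1.100e-03  1.000e-04  1.059e-01] rot [-0.0006 -0.0009  0.0001] mm [-0.6  0.  63.5] deg [-0.02 -0.03  0.  ]
```

View pics/scene11.png

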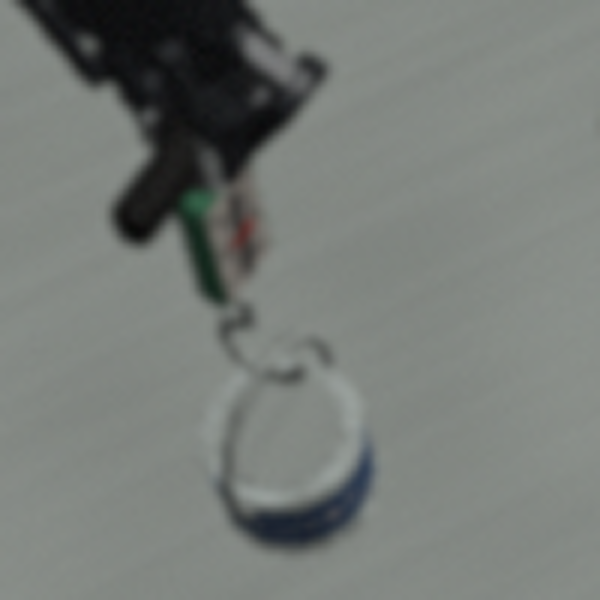

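View pics/w11.png

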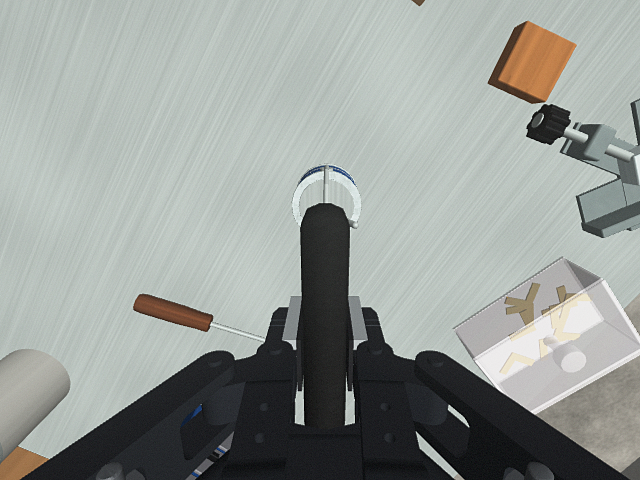

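```bash
for i in 1 2 ; do python3 -m jog '[{"xyz":[0,0,0.005],"delta_rot":[0,0,0],"gripper":0},{"xyz":[0,0,0.01],"delta_rot":[0,0,0],"gripper":0},{"xyz":[0,0,0.015],"delta_rot":[0,0,0],"gripper":0},{"xyz":[0,0,0.02],"delta_rot":[0,0,0],"gripper":0},{"xyz":[0,0,0.025],"delta_rot":[0,0,0],"gripper":0}]'|grep -v rot; done
python3 -c "
from h import *
for n in ('scene',):
  im=optics.camera(n)
  x,y=(200,230) if n=='scene' else (350,180)
  cv2.imwrite('pics/'+n+'12.png',cv2.resize(im[y:y+100,x:x+100,::-1],None,fx=6,fy=6,interpolation=cv2.INTER_CUBIC))
im=optics.camera('wrist');cv2.imwrite('pics/w12.png',im[:,:,::-1])
plan([.521,-.245,.239],32.1)
"
```

```text
time: 17.68
tcp_pos: [0.521, -0.2444, 0.2709]
ft_force: [0.5, 0.8, -3.5]
opening: 0.0171
time: 18.3
tcp_pos: [0.5209, -0.2449, 0.2559]
ft_force: [-0.0, -0.2, -1.4]
opening: 0.0166
t 18.4 tcp [ 0.5206 -0.2448  0.2556] yaw 32.09 F [ 0.01 -0.16 -2.18] open 0.0167
xyz [-0.0007  0.0004  0.0277] rot [-0.0009 -0.0003 -0.0003] mm [-0.4  0.2 16.6] deg [-0.03 -0.01 -0.01]
```

View pics/scene12.png

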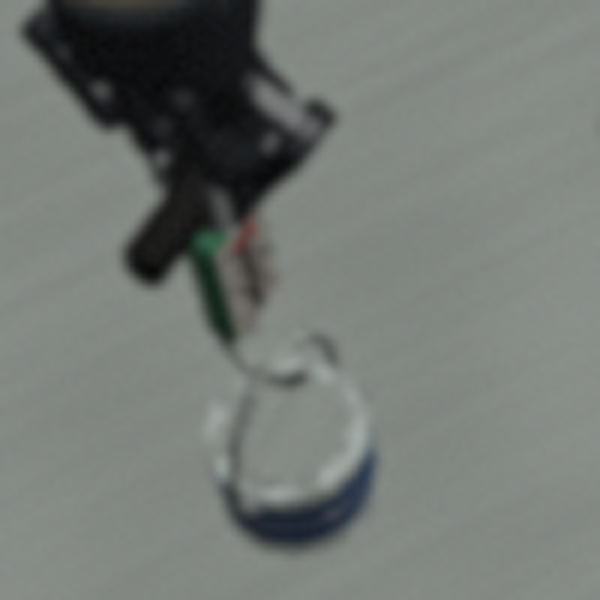

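View pics/w12.png

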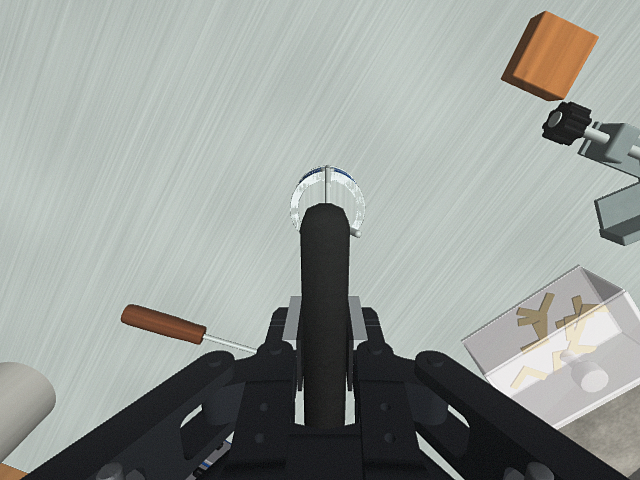

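```bash
python3 -m jog '[{"xyz":[0,0,0.014],"delta_rot":[0,0,0],"gripper":0},{"xyz":[0,0,0.027],"delta_rot":[0,0,0],"gripper":0},{"xyz":[0,-0.012,0.032],"delta_rot":[0,0,0],"gripper":0},{"xyz":[0,-0.022,0.045],"delta_rot":[0,0,0],"gripper":0},{"xyz":[0,-0.022,0.057],"delta_rot":[0,0,0],"gripper":0}]'|grep -v rot
python3 -c "
from h import *
im=optics.camera('wrist');cv2.imwrite('pics/w13.png',im[:,:,::-1])
plan([.511,-.251,.221],32.1)
"
```

```text
time: 19.02
tcp_pos: [0.5089, -0.2523, 0.2212]
ft_force: [-0.3, -0.3, -1.8]
opening: 0.0169
t 19.07 tcp [ 0.5088 -0.2519  0.2203] yaw 32.06 F [-0.32  0.99 -2.43] open 0.0171
xyz [-0.0007  0.0038 -0.0012] rot [-0.0017 -0.002  -0.0014] mm [-0.4  2.3 -0.7] deg [-0.05 -0.06 -0.04]
```

View pics/w13.png

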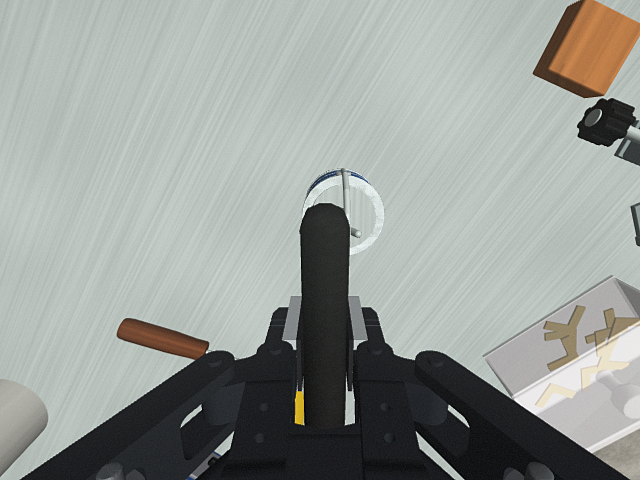

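```bash
python3 -m jog '[{"xyz":[0,-0.02,0],"delta_rot":[0,0,0],"gripper":0},{"xyz":[0,-0.05,0],"delta_rot":[0,0,0],"gripper":0},{"xyz":[0,-0.09,0],"delta_rot":[0,0,0],"gripper":0},{"xyz":[0,-0.13,0],"delta_rot":[0,0,0],"gripper":0},{"xyz":[0,-0.13,-0.02],"delta_rot":[0,0,0],"gripper":0}]'|grep -v rot
python3 -m jog '[{"xyz":[0,0,-0.08],"delta_rot":[0,0,0],"gripper":0},{"xyz":[0,0,-0.17],"delta_rot":[0,0,0],"gripper":0},{"xyz":[0,0,-0.2],"delta_rot":[0,0,0],"gripper":0}]'|grep -v rot
python3 -c "
from h import *
im=optics.camera('scene');cv2.imwrite('pics/s14.png',im[:,:,::-1])
plan([.4848,.132,.31],7.2)
"
```

```text
time: 19.7
tcp_pos: [0.4405, -0.295, 0.2335]
ft_force: [0.6, 0.4, -0.4]
opening: 0.0171
time: 20.08
tcp_pos: [0.445, -0.293, 0.3583]
ft_force: [-0.7, -0.6, -1.8]
opening: 0.0169
t 20.12 tcp [ 0.4452 -0.2932  0.3593] yaw 32.13 F [ 0.38 -1.25  0.77] open 0.0171
xyz [0.5656 0.4326 0.0795] rot [0.0086 0.0117 0.831 ] mm [339.4 259.6  47.7] deg [ 0.26  0.35 24.93]
```

View pics/s14.png

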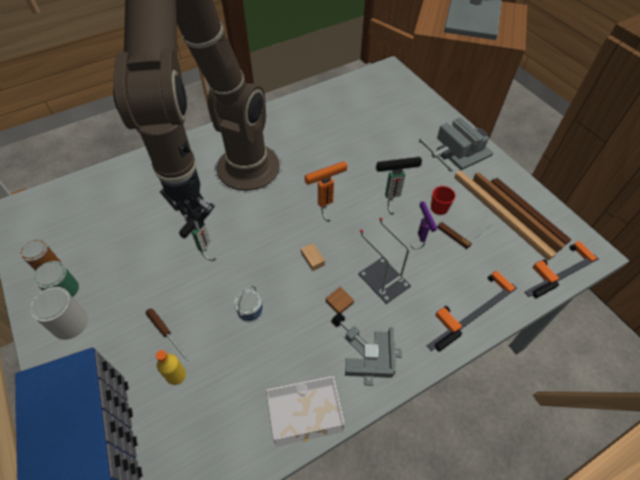

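```bash
python3 -m jog '[{"xyz":[0.07,0.05,0],"delta_rot":[0,0,0.1],"gripper":0},{"xyz":[0.15,0.115,0],"delta_rot":[0,0,0.3],"gripper":0},{"xyz":[0.23,0.175,0],"delta_rot":[0,0,0.5],"gripper":0},{"xyz":[0.31,0.235,0.02],"delta_rot":[0,0,0.7],"gripper":0},{"xyz":[0.39,0.295,0.04],"delta_rot":[0,0,0.83],"gripper":0}]'|grep -v rot
python3 -c "
from h import *
plan([.4837,.1315,.31],7.2)
"
```

```text
time: 20.75
tcp_pos: [0.4689, 0.0013, 0.3297]
ft_force: [2.1, 0.7, -1.6]
opening: 0.0173
t 20.75 tcp [0.4689 0.0013 0.3297] yaw 7.05 F [ 2.14  0.67 -1.57] open 0.0173
xyz [0.2124 0.0511 0.0327] rot [ 0.0022  0.0014 -0.0051] mm [127.4  30.6  19.6] deg [ 0.07  0.04 -0.15]
```

```bash
python3 -m jog '[{"xyz":[0.08,0.015,0.01],"delta_rot":[0,0,0],"gripper":0},{"xyz":[0.15,0.035,0.02],"delta_rot":[0,0,0],"gripper":0},{"xyz":[0.2,0.05,0.03],"delta_rot":[0,0,0],"gripper":0},{"xyz":[0.2,0.05,0.03],"delta_rot":[0,0,0],"gripper":0},{"xyz":[0.2,0.05,0.03],"delta_rot":[0,0,0],"gripper":0}]'|grep -v rot
python3 -c "
from h import *
plan([.4837,.1315,.2005],7.2)
s=ctrl.state()
im=optics.camera('wrist');cv2.imwrite('pics/w15.png',im[:,:,::-1])
np.savez('s15.npz',p=s['tcp_pos'],R=s['eef_rot'])
"
```

```text
time: 21.38
tcp_pos: [0.4837, 0.1215, 0.3116]
ft_force: [0.0, -0.3, -2.4]
opening: 0.017
t 21.38 tcp [0.4837 0.1215 0.3116] yaw 7.21 F [ 0.03 -0.3  -2.35] open 0.017
xyz [0.0166 0.0022 0.1851] rot [-0.0009  0.0008  0.0003] mm [  9.9   1.3 111.1] deg [-0.03  0.02  0.01]
```

View pics/w15.png

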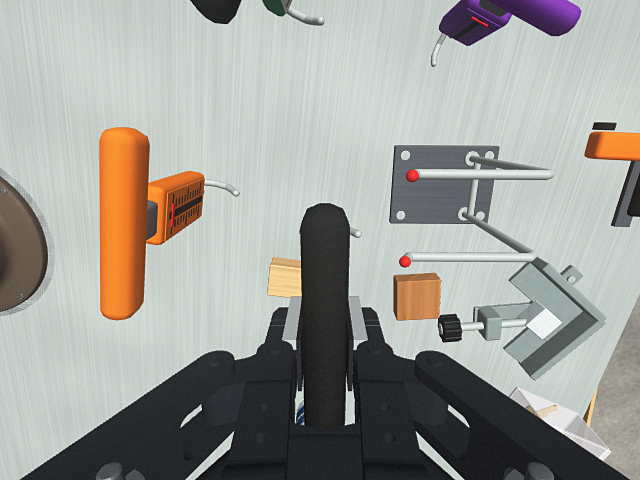

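```bash
python3 -c "
from h import *
d=np.load('s15.npz');s=dict(tcp_pos=d['p'],eef_rot=d['R'])
a=at_z('wrist',(414,175),.187,s);b=at_z('wrist',(405,262),.187,s);print(a,b,(a+b)/2)
"; python3 -m jog '[{"xyz":[0.016,0.002,0.04],"delta_rot":[0,0,0],"gripper":0},{"xyz":[0.016,0.002,0.11],"delta_rot":[0,0,0],"gripper":0},{"xyz":[0.016,0.002,0.165],"delta_rot":[0,0,0],"gripper":0},{"xyz":[0.016,0.002,0.18],"delta_rot":[0,0,0],"gripper":0},{"xyz":[0.016,0.002,0.18],"delta_rot":[0,0,0],"gripper":0}]'|grep -v rot
python3 -c "
from h import *
plan([.573,.1425,.2015],7.2)
"
```

```text
[0.54426517 0.17587099 0.187     ] [0.551468   0.10550525 0.187     ] [0.54786658 0.14068812 0.187     ]
time: 22.05
tcp_pos: [0.4841, 0.1312, 0.2042]
ft_force: [0.2, 0.1, -1.2]
opening: 0.0172
t 22.05 tcp [0.4841 0.1312 0.2042] yaw 7.14 F [ 0.24  0.13 -1.16] open 0.0172
xyz [0.0003 0.1493 0.0044] rot [-0.      0.0001 -0.0018] mm [ 0.2 89.6  2.7] deg [-0.    0.   -0.06]
```

```bash
python3 -m jog '[{"xyz":[0,0.04,0],"delta_rot":[0,0,0],"gripper":0},{"xyz":[0,0.09,0],"delta_rot":[0,0,0],"gripper":0},{"xyz":[0,0.13,0],"delta_rot":[0,0,0],"gripper":0},{"xyz":[0,0.149,0],"delta_rot":[0,0,0],"gripper":0},{"xyz":[0,0.149,0],"delta_rot":[0,0,0],"gripper":0}]'|grep -v rot
python3 -c "
from h import *
im=optics.camera('wrist');cv2.imwrite('pics/w16.png',im[:,:,::-1])
plan([.573,.1428,.1734],7.2)
"
```

```text
time: 22.68
tcp_pos: [0.5729, 0.1431, 0.2044]
ft_force: [-0.3, -0.6, -1.4]
opening: 0.0171
t 22.73 tcp [0.5722 0.143  0.2042] yaw 7.21 F [ 0.1  -0.   -1.62] open 0.0171
xyz [-0.0006  0.0013  0.0513] rot [ 0.0002 -0.0003  0.0002] mm [-0.3  0.8 30.8] deg [ 0.01 -0.01  0.01]
```

View pics/w16.png

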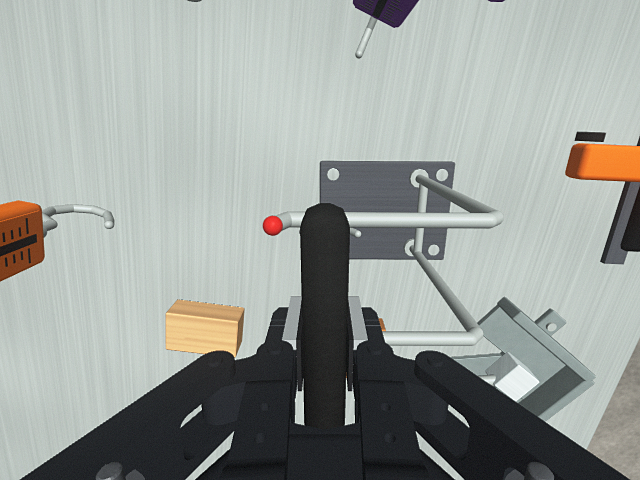

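Bar above the prongs, well behind the red tip. Lower slowly to the earlier height.

```bash
python3 -m jog '[{"xyz":[0,0,0.015],"delta_rot":[0,0,0],"gripper":0},{"xyz":[0,0,0.03],"delta_rot":[0,0,0],"gripper":0},{"xyz":[0,0,0.04],"delta_rot":[0,0,0],"gripper":0},{"xyz":[0,0,0.046],"delta_rot":[0,0,0],"gripper":0},{"xyz":[0,0,0.05],"delta_rot":[0,0,0],"gripper":0}]'|grep -v rot
python3 -m jog '[{"xyz":[0,0,0],"delta_rot":[0,0,0],"gripper":0},{"xyz":[0,0,0],"delta_rot":[0,0,0],"gripper":0}]'|grep -v rot
python3 -c "
from h import *
im=optics.camera('wrist');cv2.imwrite('pics/w17.png',im[:,:,::-1])
plan([.573,.1428,.1734],7.2)
"
```

```text
time: 23.35
tcp_pos: [0.5725, 0.143, 0.1735]
ft_force: [-0.4, 1.2, 3.2]
opening: 0.0174
time: 23.6
tcp_pos: [0.5727, 0.1431, 0.1739]
ft_force: [-0.6, 0.4, -1.6]
opening: 0.0169
t 23.65 tcp [0.5726 0.143  0.1739] yaw 7.2 F [-0.67  0.22 -0.62] open 0.0173
xyz [-0.0004  0.0006  0.0008] rot [ 0.0005 -0.      0.0001] mm [-0.2  0.4  0.5] deg [ 0.02 -0.    0.  ]
```

View pics/w17.png

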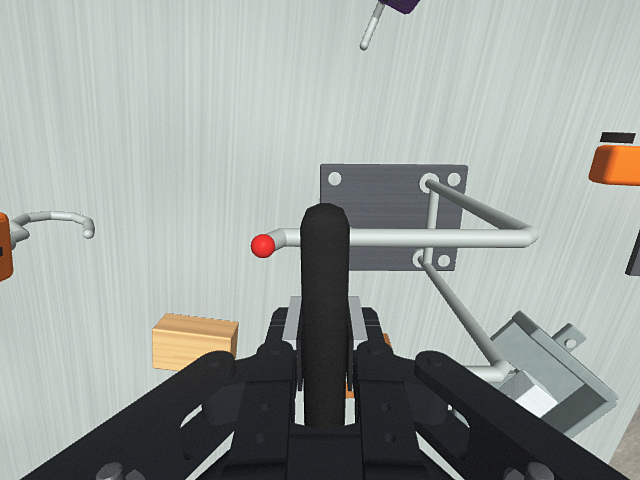

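```bash
python3 -m jog '[{"xyz":[0,0,0.002],"delta_rot":[0,0,0],"gripper":0},{"xyz":[0,0,0.002],"delta_rot":[0,0,0],"gripper":26},{"xyz":[0,0,0.002],"delta_rot":[0,0,0],"gripper":32},{"xyz":[0,0,0.002],"delta_rot":[0,0,0],"gripper":60},{"xyz":[0,0,0.002],"delta_rot":[0,0,0],"gripper":60}]'|grep -v rot
python3 -m jog '[{"xyz":[0,0,0],"delta_rot":[0,0,0],"gripper":60},{"xyz":[0,0,0],"delta_rot":[0,0,0],"gripper":60}]'|grep -v rot
python3 -c "
from h import *
im=optics.camera('wrist');cv2.imwrite('pics/w18.png',im[:,:,::-1])
plan([.573,.1428,.34],7.2)
"
```

```text
time: 24.28
tcp_pos: [0.5725, 0.143, 0.1725]
ft_force: [1.0, -0.6, 1.3]
opening: 0.0514
time: 24.52
tcp_pos: [0.5725, 0.1429, 0.1725]
ft_force: [-0.2, 0.1, -0.1]
opening: 0.0515
t 24.57 tcp [0.5726 0.143  0.1725] yaw 7.21 F [-1.11  0.51  0.27] open 0.0514
xyz [-0.0004  0.0007 -0.2791] rot [0.0001 0.0001 0.0002] mm [  -0.2    0.4 -167.5] deg [0.   0.   0.01]
```

View pics/w18.png

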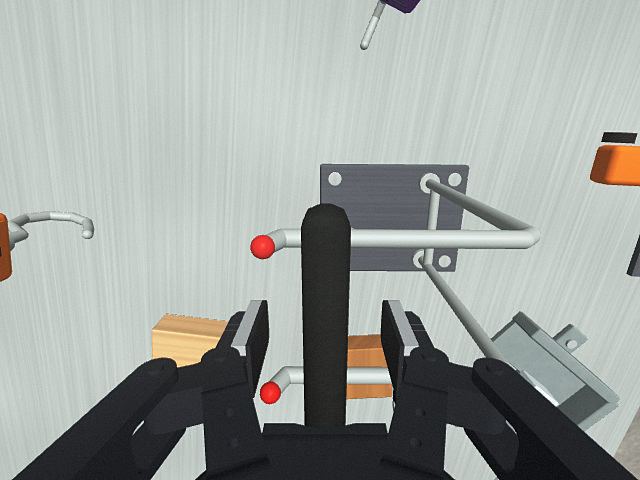

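The bar rests on both prongs, stable. Retreat straight up and check.

```bash
python3 -m jog '[{"xyz":[0,0,-0.03],"delta_rot":[0,0,0],"gripper":60},{"xyz":[0,0,-0.1],"delta_rot":[0,0,0],"gripper":60},{"xyz":[0,0,-0.2],"delta_rot":[0,0,0],"gripper":60},{"xyz":[0,0,-0.28],"delta_rot":[0,0,0],"gripper":60},{"xyz":[0,0,-0.28],"delta_rot":[0,0,0],"gripper":60}]'|grep -v rot
python3 -m jog '[{"xyz":[-0.08,-0.1,0],"delta_rot":[0,0,0],"gripper":60},{"xyz":[-0.16,-0.2,0],"delta_rot":[0,0,0],"gripper":60},{"xyz":[-0.24,-0.2,0],"delta_rot":[0,0,0],"gripper":60},{"xyz":[-0.24,-0.2,0],"delta_rot":[0,0,0],"gripper":60}]'|grep -v rot
python3 -c "
from h import *
for n in ('wrist','scene','top'):
  im=optics.camera(n);cv2.imwrite('pics/'+n+'19.png',im[:,:,::-1])
im=cv2.imread('pics/scene19.png');cv2.imwrite('pics/sc19.png',cv2.resize(im[190:340,220:420],None,fx=4,fy=4,interpolation=cv2.INTER_CUBIC))
for n in('scene','top'): print(n,[(np.round(x['bbox']).tolist(),round(x['conf'],2)) for x in finder.find_in('tin_mid',n)])
"
```

```text
time: 25.2
tcp_pos: [0.5738, 0.1444, 0.3462]
ft_force: [0.3, 0.2, 0.2]
opening: 0.0511
time: 25.7
tcp_pos: [0.4703, -0.0199, 0.3405]
ft_force: [0.7, 0.3, 0.3]
opening: 0.0515
scene [([235.0, 288.0, 262.0, 324.0], 0.79)]
top [([387.0, 218.0, 413.0, 251.0], 0.67), ([307.0, 255.0, 319.0, 283.0], 0.2)]
```

View pics/sc19.png

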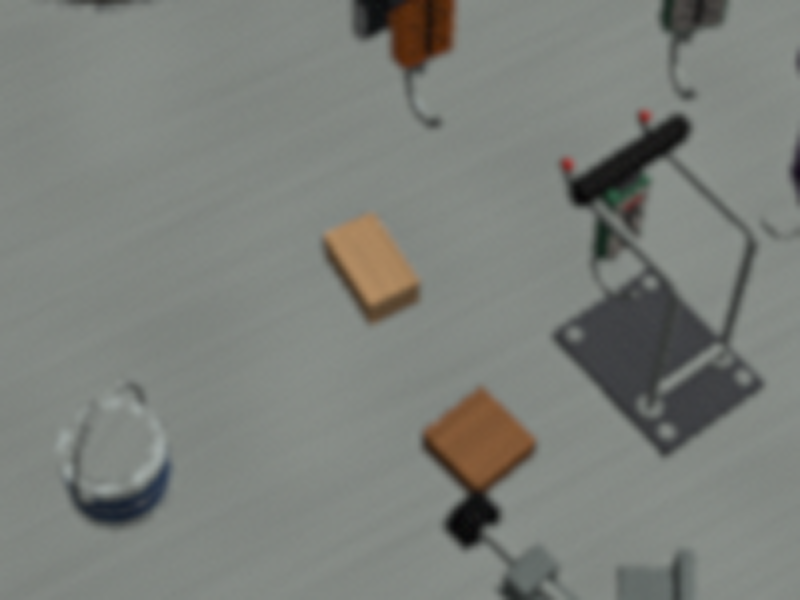

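View pics/top19.png

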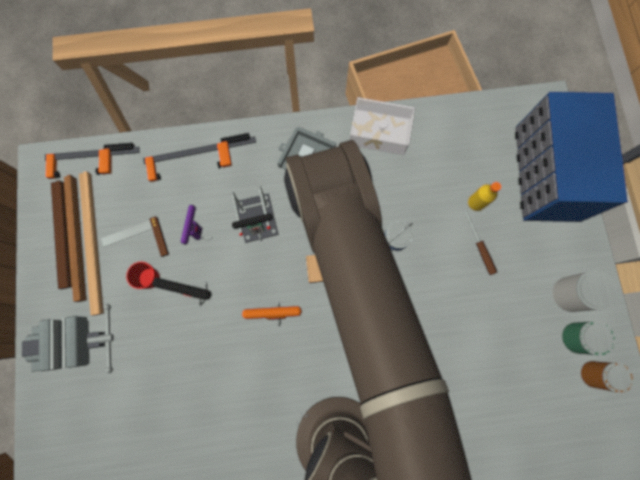

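View pics/wrist19.png

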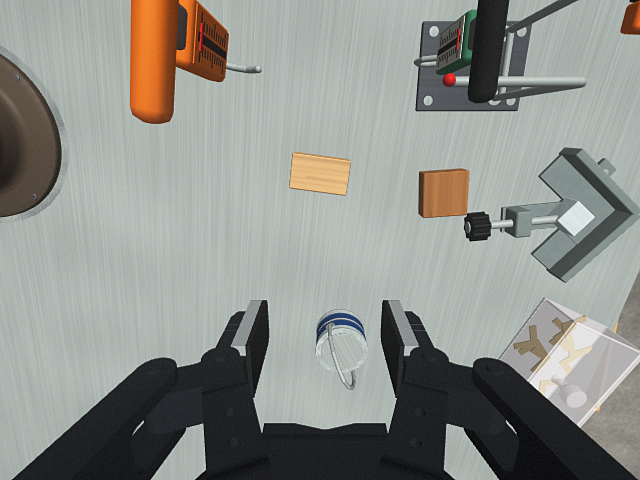

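```bash
python3 -c "
from station import ctrl
print(ctrl.state()['time']);print(ctrl.job_done())"
```

```text
25.95
the job is handed in; nothing more can be done
None
```

I weighed the tin with the small black-handled scale, set it back down and hung the scale on its prongs. The job was handed in at 25.95 s.

- **Weighing:** I caught the hook under the tin's wire handle and lifted. By the scene camera and the spring figures the tin hung about 3–4 cm clear. I held it still for about 2.6 s. The wrist force put the tin at very roughly 0.35–0.4 kg; I didn't read the pointer itself.
- **Setting down:** I lowered the tin at about 24 mm/s around touch-down, unhooked it and backed the hook out. The last pictures show it upright, within a few millimetres of where it stood.
- **Scale back on the rack:** The handle bar rests on both prongs behind the raised tips, as it did at the start.
- **Everything else:** The other things look unmoved in the last pictures, and the gripper was clear and touching nothing. No force reading came near the limits; the highest I saw was about 6 N.

The checks disagreed in two small ways. The hook tip seen by the scene and top cameras was about 5 mm off where I had worked it out. The handle was off by a similar amount in the top camera, so the two still lined up. The clearance came out at 32 mm from the picture and 42 mm from the force.

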